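Refit a backup-battery cradle and lock the power ring

ROBOT

A 7-joint arm with a two-finger parallel gripper is mounted at the origin on the work surface. World frame = base frame: x ahead of the robot, y to its left, z up, the work surface at z = 0. Lengths are in m, angles in degrees, forces in N, time in s.
With the tool pointing down it reaches from about 0.425 to 0.875 m from the base axis. Payload 8.4 kg.
Tool frame: the origin (TCP) lies between the finger pads; the fingertips stand 25 mm ahead of it and the grasp point (between the pads) lies 6 mm ahead of it; z points along the fingers, y is the line along which they close (so a half turn about z gives the same grasp; the last joint's range is limited). The gripper opens to 85 mm and grips with 20 to 120 N. Pads are 22 mm wide; open, the fingers measure 114 mm over their backs; the gripper's body (76 mm by 85 mm) begins 54 mm behind the grasp point. The pads swing forward as they close: fully open they stand 13 mm farther back than shut.
Start: joints at [-76.272, 19.091, 2.286, 83.961, -0.768, 76.965, -3.352], TCP at [0.216, 0.613, 0.256] pointing down, gripper open.
Joint ranges: [-147.57, 147.57], [-21.85, 119.76], [-74.77, 79.35], [14.55, 137.4], [-85.83, 265.84], [4.83, 119.75], [-152.11, 152.11]. Speed limits (degrees/s): [127.2, 127.2, 159.86, 159.86, 180, 180, 180].

INTERFACE

Orientations are given as a 3x3 rotation matrix whose columns are the frame's x, y, z axes.
In Python, from bench import robot gives the robot as it stands. The module is installed in compiled form; this text tells all that it offers.
- The arm moves only by the shell command python3 -m creep 'ROWS' [FORCE]. ROWS is text: rows parted by semicolons, each of 7 numbers parted by spaces: the opening, from 0 (shut) to 1 (fully open), then the shift along the tool's x, y, z in m, then the turn, a rotation vector about the tool's x, y, z in degrees. In form: grip dx dy dz ax ay az; .... A call has 1 to 12 rows; each row shifts and turns the commanded pose from where the row before left it, along the tool's axes as they then stand; what a row does not reach is not made up. A row lasts 1/10 s, in which the tool goes at most 50 mm and 8.59 degrees, less where a joint would pass 70% of its speed; a pose out of reach is approached as far as the arm can. A call with a gripper value outside its range is refused whole. The fingers move at their own pace and stop on an object; FORCE is the grip in N (left out, the last holds). Time passes only in rows, so rows that do not move let the fingers close. It gives the time, the measured TCP pose, the force, the opening and the grip force at its end, in the units of the state.
- robot.get_obs(): the state, without advancing time (a new reading comes with each control period).
- robot.read_camera(name): name is "scene" or "top" or "wrist"; returns a dict with "color" (420x560x3 uint8, red, green, blue), "range_z" (420x560 float32, m along the optical axis (not along the pixel's ray), 0 where there is no reading), "fx", "fy", "cx", "cy" (pixels), "camera_from_world" (4x4, takes a point from world to camera coordinates); the wrist camera has in their place "T_tool_cam" (4x4, takes a point from camera to tool coordinates, whose origin is the TCP and whose axes are the flange's). Camera axes: x right, y up, looking along -z (the intrinsics and any distortion apply to the point x, -y, -z); pixel columns grow to the right and rows downward; lengths in m; the calibration is good to about 2 mm. A picture is of the moment at which its call begins: read the wrist's pose just before it.
- robot.finish_job(): hands the job in; it is judged then, once.
The state is a dict: "time_s": time; "joint_positions": joint angles; "qvel": joint speeds; "tau": joint torques, N m; "ee_pos": TCP position; "tcp_rot": TCP orientation; "wrist_force": force on the tool from outside, world axes, zero at the start; "torque": the same for the moment, N m; "finger_gap": finger opening in m; "gripper_force": force on a finger pad.
Only numpy, scipy, OpenCV 4.12 (cv2) and the standard library are available. Lean on these libraries where they do the work, as an engineer would, in place of code of your own. Each camera call takes 0.05 s, during which the arm holds its last target. There are 200 camera calls.

TASK

First isolate the sump-pump backup: twist the orange ring on the black power unit a quarter turn anticlockwise until it is fully unlocked. Then fit every yellow battery module on the rubber mat (two to four of them) into any bays of the grey cradle, each pressed firmly down until its yellow body is flush with the cradle's top, lay the aluminium hold-down bar over them into both blue saddles, and last twist the ring clockwise until it clicks locked. Keep this order, and leave the other things on the bench where they are.

Things in the scene. Friction and masses are not known exactly. Their poses are not given: they have to be found in the camera images.
- cradle: Grey open-topped battery cradle fixed to the bench, 80 mm (its x) by 200 mm (its y), top 38 mm above the bench, with a blue post at each end (centres at y = +-112 mm, 56 mm in x by 24 mm in y). Each post top is a saddle: a flat 68 mm above the bench between two cheeks 10 mm high, 32 mm apart in x. Origin: centre of its underside on the bench; z up. Its yaw varies by up to 0.2 rad either way.
- bar_seat (a point): Point midway between the two saddles at the height of the saddle flats (68 mm above the bench), straight above the cradle's centre; axes as the cradle's. The bar's underside rests at this height, its length along the cradle's y.
- ring (a joint): Turn of the orange bayonet ring on its unit, rad: 0 = fully unlocked (white mark on the ring points at the red mark), 1.571 = locked (white mark points at the green mark). Grows clockwise seen from above. An over-centre spring resists up to half-way (about 0.15 N m) and snaps the ring over the last 0.4 rad or so to either end stop, where it stays.
- ring_mid (a point): Centre of the orange bayonet ring: upright round grip 54 mm in diameter and 34 mm tall, standing on top of the black power unit; the point is on its axis, half-way up (62 mm above the bench; ring from 45 to 79 mm). A black plug core sticks out 4 mm above the ring. Turns about its vertical axis.
- unit: Black power unit fixed to the bench, 110 x 110 x 45 mm, carrying the ring at the centre of its top; red mark at its +x side, green mark at its -y side. Origin: centre of its underside.
- mat: Black rubber mat fixed to the bench, 190 x 190 x 4 mm, on which the modules stand at the start, about 90 mm apart. Mat and unit may change sides. Origin: centre of its underside.
- bar_mid (a point): Hold-down bar: aluminium flat bar 260 mm long (its y), 24 mm wide (its x), 10 mm thick, with a red grip block on the middle of its top, 22 mm (x) by 44 mm (y) by 20 mm tall, total height 30 mm; 0.2 kg. The point is on its centre, half-way up (15 mm above its underside). Either way round is the same. At the start it lies flat on the bench between robot and cradle.
- bay1 (a point): Centre of the mouth of bay 1 of the cradle, level with its top (38 mm above the bench); axes as the cradle's. Bays lie 48 mm apart along the cradle's y; each recess is 60 mm (x) by 40 mm (y). A copper contact plate inside lies 22 mm below the mouth until pushed; it is stiff (7 N) and goes down 8 mm to a stop under a firm push, and stays down. A module merely set in stands 8 mm proud.
- bay2 (a point): Centre of the mouth of bay 2 of the cradle, level with its top (38 mm above the bench); axes as the cradle's. Bays lie 48 mm apart along the cradle's y; each recess is 60 mm (x) by 40 mm (y). A copper contact plate inside lies 22 mm below the mouth until pushed; it is stiff (7 N) and goes down 8 mm to a stop under a firm push, and stays down. A module merely set in stands 8 mm proud.
- bay3 (a point): Centre of the mouth of bay 3 of the cradle, level with its top (38 mm above the bench); axes as the cradle's. Bays lie 48 mm apart along the cradle's y; each recess is 60 mm (x) by 40 mm (y). A copper contact plate inside lies 22 mm below the mouth until pushed; it is stiff (7 N) and goes down 8 mm to a stop under a firm push, and stays down. A module merely set in stands 8 mm proud.
- bay4 (a point): Centre of the mouth of bay 4 of the cradle, level with its top (38 mm above the bench); axes as the cradle's. Bays lie 48 mm apart along the cradle's y; each recess is 60 mm (x) by 40 mm (y). A copper contact plate inside lies 22 mm below the mouth until pushed; it is stiff (7 N) and goes down 8 mm to a stop under a firm push, and stays down. A module merely set in stands 8 mm proud.
- module1_mid (a point): Battery module 1 (may be absent): yellow body 56 mm (x) by 36 mm (y) by 30 mm tall with a black grip rib on top, 16 mm thick (x), 28 mm long (y), 26 mm tall; total height 56 mm, about 0.16 kg. The point is at its centre, half-way up (28 mm above its underside). A half turn about z makes no difference. Seated flush its underside is 8 mm above the bench.
- module2_mid (a point): Battery module 2 (may be absent): yellow body 56 mm (x) by 36 mm (y) by 30 mm tall with a black grip rib on top, 16 mm thick (x), 28 mm long (y), 26 mm tall; total height 56 mm, about 0.16 kg. The point is at its centre, half-way up (28 mm above its underside). A half turn about z makes no difference. Seated flush its underside is 8 mm above the bench.
- module3_mid (a point): Battery module 3 (may be absent): yellow body 56 mm (x) by 36 mm (y) by 30 mm tall with a black grip rib on top, 16 mm thick (x), 28 mm long (y), 26 mm tall; total height 56 mm, about 0.16 kg. The point is at its centre, half-way up (28 mm above its underside). A half turn about z makes no difference. Seated flush its underside is 8 mm above the bench.
- module4_mid (a point): Battery module 4 (may be absent): yellow body 56 mm (x) by 36 mm (y) by 30 mm tall with a black grip rib on top, 16 mm thick (x), 28 mm long (y), 26 mm tall; total height 56 mm, about 0.16 kg. The point is at its centre, half-way up (28 mm above its underside). A half turn about z makes no difference. Seated flush its underside is 8 mm above the bench.
- screwdriver: Bystander, to be left alone: screwdriver lying beyond the cradle, about 200 mm long. Origin at its underside.
- jar: Bystander, to be left alone: lidded jar, 66 mm in diameter, 90 mm tall. Origin at its underside.
- paint_tin: Bystander, to be left alone: red paint tin, 84 mm in diameter, 100 mm tall. Origin at its underside.
- tape_measure: Bystander, to be left alone: yellow tape measure, 70 x 35 x 60 mm. Origin at its underside.
- level: Bystander, to be left alone: orange spirit level lying flat, 45 x 240 x 22 mm. Origin at its underside.
- carton: Bystander, to be left alone: small cardboard carton, 100 x 120 x 70 mm. Origin at its underside.
- brush: Bystander, to be left alone: paint brush lying down, about 200 mm long. Origin at its underside.
Mind the look-alikes: they are no part of the job. Leave any red look-alike of the part that bears module1_mid alone.

How it is judged (in metres and radians):
On the way, in this order (a step that is already met when the one before it is completed fails the run):
1. the ring is turned fully to unlocked (value of joint ring below 0.12 rad), for 0.2 s.
2. with the ring unlocked, every module is pressed down flush in a bay (value of joint ring below 0.15 rad and (horizontal distance between module1_mid and bay1 below 0.006 m or horizontal distance between module1_mid and bay2 below 0.006 m or horizontal distance between module1_mid and bay3 below 0.006 m or horizontal distance between module1_mid and bay4 below 0.006 m) and z of each of module1_mid, module2_mid, module3_mid, module4_mid in the frame of cradle below 0.0385 m and angle between each of module1_mid, module2_mid, module3_mid, module4_mid's own z axis and vertical below 0.07 rad and (horizontal distance between module2_mid and bay1 below 0.006 m or horizontal distance between module2_mid and bay2 below 0.006 m or horizontal distance between module2_mid and bay3 below 0.006 m or horizontal distance between module2_mid and bay4 below 0.006 m) and (horizontal distance between module3_mid and bay1 below 0.006 m or horizontal distance between module3_mid and bay2 below 0.006 m or horizontal distance between module3_mid and bay3 below 0.006 m or horizontal distance between module3_mid and bay4 below 0.006 m) and (horizontal distance between module4_mid and bay1 below 0.006 m or horizontal distance between module4_mid and bay2 below 0.006 m or horizontal distance between module4_mid and bay3 below 0.006 m or horizontal distance between module4_mid and bay4 below 0.006 m)), for 0.2 s.
3. with the ring still unlocked, the bar lies in both saddles over the flush modules (all of step 2 and horizontal distance between bar_mid and bar_seat below 0.014 m and angle between the y axis of bar_mid and the y axis of cradle, either way round below 0.06 rad and angle between bar_mid's own z axis and vertical below 0.06 rad and z of bar_mid in the frame of bar_seat between 0.011 and 0.018 m), for 0.2 s.
4. the ring is turned to locked, bar and modules in place (value of joint ring above 1.45 rad and (horizontal distance between module1_mid and bay1 below 0.006 m or horizontal distance between module1_mid and bay2 below 0.006 m or horizontal distance between module1_mid and bay3 below 0.006 m or horizontal distance between module1_mid and bay4 below 0.006 m) and z of each of module1_mid, module2_mid, module3_mid, module4_mid in the frame of cradle below 0.0385 m and angle between each of module1_mid, module2_mid, module3_mid, module4_mid's own z axis and vertical below 0.07 rad and (horizontal distance between module2_mid and bay1 below 0.006 m or horizontal distance between module2_mid and bay2 below 0.006 m or horizontal distance between module2_mid and bay3 below 0.006 m or horizontal distance between module2_mid and bay4 below 0.006 m) and (horizontal distance between module3_mid and bay1 below 0.006 m or horizontal distance between module3_mid and bay2 below 0.006 m or horizontal distance between module3_mid and bay3 below 0.006 m or horizontal distance between module3_mid and bay4 below 0.006 m) and (horizontal distance between module4_mid and bay1 below 0.006 m or horizontal distance between module4_mid and bay2 below 0.006 m or horizontal distance between module4_mid and bay3 below 0.006 m or horizontal distance between module4_mid and bay4 below 0.006 m) and horizontal distance between bar_mid and bar_seat below 0.014 m and angle between the y axis of bar_mid and the y axis of cradle, either way round below 0.06 rad and angle between bar_mid's own z axis and vertical below 0.06 rad and z of bar_mid in the frame of bar_seat between 0.011 and 0.018 m), for 0.2 s.
At the end, for the whole second after the job is handed in: Ring at 1.45 rad or more; every module within 6 mm of a bay centre, at most 2.5 mm proud, tilt under 0.07 rad; bar flat on both saddles, its middle within 14 mm of the seat middle, within 0.06 rad of the cradle line, height within 3 mm; all staying so (all of step 4); the robot touches nothing.
It fails at once if a bystander is moved by more than 4 cm (distance of any of screwdriver, jar, paint_tin, tape_measure, level, carton, brush from where it was at the start of the episode above 0.04 m).
Of module1, module2, module3, module4 only 2 to 4 are there at a start; the rules pass over those that are not, and their reading is None.
At some moment in a run one of module1, module2, module3, module4 may be knocked a few centimetres aside while the robot is not near it.
Once in a run the grip may slacken for a moment while it holds something.
It also fails if it takes over 210 s, if anything falls off the work surface, if the arm or the gripper's body presses on something with over 40 N, if the wrist force passes 120 N, or if a joint passes its speed limit or range.

## Working session

There is one attempt and no reset: what is moved stays moved. The work goes in short steps, Python scripts to look and compute and a shell command to move; the robot and the scene stay as the last step left them, time stands still between calls to the robot, and variables do not carry over. Pictures are saved under pics/ and viewed, at most 14 in all, crops included, and the job is handed in when it is done.

```bash
mkdir -p pics; python3 - <<'E'
from bench import robot
import cv2,numpy as np,pickle
o=robot.get_obs()
for k in o: print(k,np.round(o[k],3).tolist())
for n in("scene","top","wrist"):
    c=robot.read_camera(n); pickle.dump(c,open(f"{n}0.pkl","wb"))
    cv2.imwrite(f"pics/{n}0.png",c["color"][...,::-1])
    print(n,c["fx"],c["fy"],c["cx"],c["cy"],[k for k in c]); print(np.round(c.get("camera_from_world",c.get("T_tool_cam")),4).tolist())
E
```

```text
time_s 0.0
joint_positions [-76.271, 19.132, 2.285, 84.013, -0.769, 76.967, -3.35]
qvel [0.117, 0.063, 0.04, -0.018, 0.016, 0.004, 0.06]
tau [-0.0, -65.853, 1.365, -40.558, 0.017, 0.012, 0.0]
ee_pos [0.216, 0.613, 0.255]
tcp_rot [[-0.943, 0.332, -0.0], [0.332, 0.943, -0.002], [-0.0, -0.002, -1.0]]
wrist_force [0.354, -0.326, 0.251]
torque [-0.034, 0.013, -0.035]
gripper_force 0.0
finger_gap 0.085
scene 447.0348230154863 447.0348230154863 277.0640704426654 207.47667557922298 ['color', 'range_z', 'fx', 'fy', 'cx', 'cy', 'camera_from_world']
[[0.7438, 0.6684, -0.0016, -0.3361], [-0.4897, 0.5466, 0.6793, 0.2441], [0.4549, -0.5045, 0.7338, -1.7444], [0.0, 0.0, 0.0, 1.0]]
top 469.38026297835296 469.38026297835296 281.6004061930344 211.1281982907552 ['color', 'range_z', 'fx', 'fy', 'cx', 'cy', 'camera_from_world']
[[-0.0206, -0.9998, -0.007, -0.0549], [0.9928, -0.0213, 0.1176, -0.5429], [-0.1178, -0.0045, 0.993, -1.3107], [0.0, 0.0, 0.0, 1.0]]
wrist 350.56416720552295 350.56416720552295 285.0048500517538 204.60095388214486 ['color', 'range_z', 'fx', 'fy', 'cx', 'cy', 'T_tool_cam']
[[-0.0001, 0.9569, 0.2903, 0.0756], [1.0, -0.0001, 0.0007, 0.0003], [0.0007, 0.2903, -0.9569, -0.1179], [0.0, 0.0, 0.0, 1.0]]
```

View pics/top0.png

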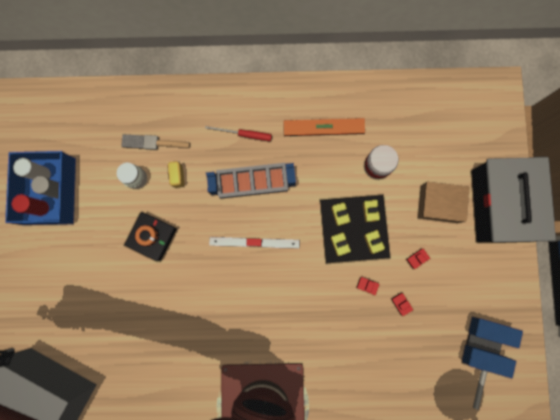

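View pics/scene0.png

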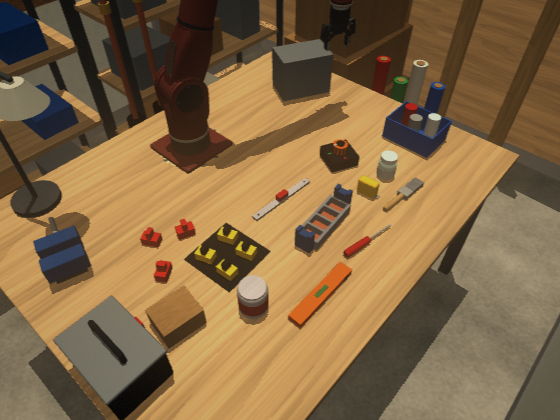

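Top view: the unit and ring are at (150,237), the cradle at (252,182) and the bar at (254,242). There are four yellow modules on the mat, near (341,214), (372,210), (341,244) and (375,242). The three red look-alikes at (368,286), (402,303) and (418,259) and the yellow tape measure at (175,174) are to be left alone. The scene view shows the same layout.

```bash
cat > h.py <<'E'
import numpy as np,cv2,pickle
from bench import robot
def grab(name,save=None):
    o=robot.get_obs(); c=robot.read_camera(name)
    if name=="wrist":
        T=np.eye(4);T[:3,:3]=o["tcp_rot"];T[:3,3]=o["ee_pos"];c["W"]=T@c["T_tool_cam"]
    else: c["W"]=np.linalg.inv(c["camera_from_world"])
    if save: cv2.imwrite(f"pics/{save}.png",c["color"][...,::-1])
    return c
def ray(c,uv):
    uv=np.atleast_2d(uv).astype(float)
    d=np.c_[(uv[:,0]-c["cx"])/c["fx"],-(uv[:,1]-c["cy"])/c["fy"],-np.ones(len(uv))]
    return c["W"][:3,3],d@c["W"][:3,:3].T
def plane(c,uv,z):
    p,d=ray(c,uv); return p+d*((z-p[2])/d[:,2])[:,None]
def cloud(c):
    h,w=c["range_z"].shape; g=np.stack(np.meshgrid(np.arange(w),np.arange(h)),-1).reshape(-1,2)
    p,d=ray(c,g); P=p+d*c["range_z"].reshape(-1,1); P[c["range_z"].ravel()<=0]=np.nan
    return P.reshape(h,w,3)
def tri(c1,a,c2,b):
    p,d=ray(c1,a);q,e=ray(c2,b);d=d[0];e=e[0]
    s=np.linalg.lstsq(np.c_[d,-e],q-p,rcond=None)[0]; A=p+d*s[0];B=q+e*s[1]
    return (A+B)/2,np.linalg.norm(A-B)
def hsv(c): return cv2.cvtColor(c["color"],cv2.COLOR_RGB2HSV)
def blobs(c,lo,hi,amin=30):
    m=cv2.inRange(hsv(c),np.array(lo),np.array(hi)); n,l,s,ce=cv2.connectedComponentsWithStats(m)
    return [(ce[i],s[i,4],l==i) for i in range(1,n) if s[i,4]>=amin]
def pose():
    o=robot.get_obs();R=o["tcp_rot"];return o["ee_pos"],np.degrees(np.arctan2(R[1,0],R[0,0])),o
def go(x,y,z,yaw=None):
    "shift in tool axes to world target (tool down), turn az"
    p,a,o=pose();d=o["tcp_rot"].T@(np.array([x,y,z])-p)
    print("tool shift mm",np.round(d*1e3,1),"az",None if yaw is None else round(-((yaw-a+180)%360-180),1))
E
cat > a.py <<'E'
from h import *
t=grab("top");P=cloud(t)
for nm,lo,hi in(("yellow",(22,120,90),(34,255,255)),("red",(0,150,80),(5,255,255)),("orange",(5,170,120),(14,255,255)),("blue",(105,90,30),(125,255,255)),("green",(45,90,50),(80,255,255))):
    for ce,n,m in blobs(t,lo,hi,12):
        q=P[m]; print(nm,np.round(ce,1),n,np.round(np.nanmedian(q,0),3),"zmax",np.round(np.nanpercentile(q[:,2],95),3))
hs=hsv(t)
E
python3 a.py
```

```text
yellow [173.6 173. ] 228 [0.653 0.237 0.059] zmax 0.064
yellow [371.  210.7] 248 [ 0.531 -0.32   0.033] zmax 0.047
yellow [340.2 213.8] 249 [ 0.526 -0.233  0.033] zmax 0.049
yellow [374.  241.7] 258 [ 0.445 -0.326  0.033] zmax 0.046
yellow [340.  244.1] 251 [ 0.44  -0.23   0.033] zmax 0.04
red [254.9 134.8] 211 [0.77  0.007 0.023] zmax 0.03
red [488.3 199. ] 23 [ 0.551 -0.616  0.128] zmax 0.133
red [ 21.2 203.4] 225 [0.569 0.636 0.115] zmax 0.118
red [154.9 222.5] 12 [0.515 0.292 0.046] zmax 0.05
red [254.  241.7] 81 [0.455 0.014 0.03 ] zmax 0.035
red [417.9 258.2] 241 [ 0.4   -0.445  0.031] zmax 0.058
red [367.7 285.4] 234 [ 0.327 -0.301  0.032] zmax 0.058
red [401.9 304.1] 257 [ 0.274 -0.395  0.032] zmax 0.057
orange [324.2 126.8] 794 [ 0.79  -0.199  0.022] zmax 0.027
blue [ 44.4 188.4] 2942 [0.62  0.608 0.043] zmax 0.089
blue [290.3 174.4] 132 [ 0.641 -0.093  0.07 ] zmax 0.082
blue [212.  182.6] 147 [0.622 0.127 0.07 ] zmax 0.08
blue [558.8 246.8] 16 [ 0.448 -1.25  -0.664] zmax -0.652
blue [495.3 332.1] 845 [ 0.2   -0.625  0.09 ] zmax 0.094
blue [488.8 361. ] 885 [ 0.126 -0.603  0.09 ] zmax 0.094
green [324.1 125.9] 14 [ 0.792 -0.197  0.024] zmax 0.028
green [161.2 242.3] 15 [0.46  0.274 0.046] zmax 0.05
```

```bash
python3 -m creep '1 -.029 -.0165 .0033 0 0 0;1 -.029 -.0165 .0033 0 0 0;1 -.029 -.0165 .0033 0 0 0;1 -.029 -.0165 .0033 0 0 0;1 -.029 -.0165 .0033 0 0 0;1 -.029 -.0165 .0033 0 0 0;1 -.029 -.0165 .0033 0 0 0;1 -.029 -.0165 .0033 0 0 0;1 -.029 -.0165 .0033 0 0 0;1 -.029 -.0165 .0033 0 0 0;1 -.029 -.0165 .0033 0 0 0;1 -.029 -.0165 .0033 0 0 0'
python3 -m creep '1 0 0 0 0 0 8;1 0 0 0 0 0 8;1 0 0 0 0 0 8;1 0 0 0 0 0 8;1 0 0 0 0 0 8;1 0 0 0 0 0 8;1 0 0 0 0 0 8;1 0 0 0 0 0 8;1 0 0 0 0 0 8;1 0 0 0 0 0 0;1 0 0 0 0 0 0'
python3 - <<'E'
from h import *
c=grab("wrist","w1");P=cloud(c)
p,a,o=pose();print(p,a,o["joint_positions"])
for nm,lo,hi in(("orange",(3,170,100),(16,255,255)),("red",(0,170,60),(2,255,255)),("green",(45,90,50),(80,255,255))):
    for ce,n,m in blobs(c,lo,hi,40): print(nm,ce,n,np.nanmedian(P[m],0),np.nanpercentile(P[m][:,2],95),"circle",cv2.minEnclosingCircle(np.argwhere(m)[:,::-1].astype(np.float32)))
E
```

```text
time_s: 1.4
ee_pos: [0.4791, 0.3094, 0.2166]
tcp_rot: [[-0.943, 0.332, 0.0], [0.332, 0.943, 0.0], [-0.0, 0.0, -1.0]]
wrist_force: [1.6, 0.4, 0.0]
finger_gap: 0.0855
gripper_force: 0.0
time_s: 2.5
ee_pos: [0.4783, 0.3106, 0.2166]
tcp_rot: [[0.02, 1.0, -0.0], [1.0, -0.02, -0.0], [-0.0, -0.0, -1.0]]
wrist_force: [-0.2, -1.3, 0.8]
finger_gap: 0.0851
gripper_force: 0.0
[0.47837026 0.31060093 0.21664908] 88.81758585683305 [-57.11584414  11.48097846  22.55066189  99.36176433  -4.65253604
  70.08468661 -34.56620617]
orange [291.29637097 206.87600806] 992 [0.48497765 0.30051707 0.07911493] 0.08038565335628234 circle ((285.28216552734375, 193.4257354736328), 36.38111877441406)
red [329.11607143 207.375     ] 112 [0.51456062 0.29461869 0.0462439 ] 0.04736652056035873 circle ((328.9166564941406, 207.4583282470703), 8.229146003723145)
green [263.56179775 230.62921348] 89 [0.45727666 0.27407576 0.04625329] 0.047496644464565245 circle ((264.0, 230.5), 6.576573371887207)
```

View pics/w1.png

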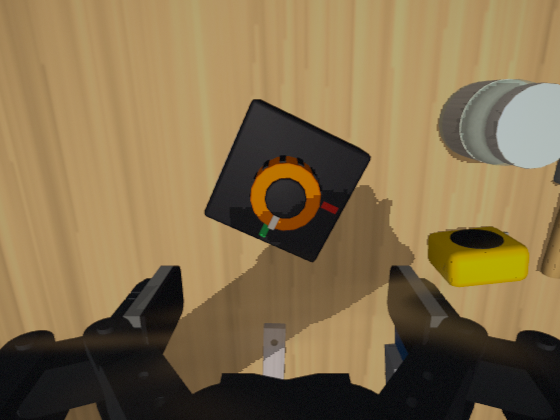

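The wrist view shows the ring at (286,197). Its white mark points at the green mark (264,230), so it is locked. The red mark is at (329,207).

```bash
cat > ringc.py <<'E'
from h import *
c=grab("wrist");P=cloud(c)
b=max(blobs(c,(3,170,100),(16,255,255),40),key=lambda b:b[1])
Q=P[b[2]];Q=Q[Q[:,2]>0.076]
(x,y),r=cv2.minEnclosingCircle(Q[:,:2].astype(np.float32));print("ring",x,y,r,np.median(Q[:,2]))
t=grab("top");bb=[b for b in blobs(t,(3,150,100),(16,255,255),12) if np.hypot(*(b[0]-[147,236]))<25]
for b2 in bb: print("tri",b2[0],b2[1],tri(c,b[0],t,b2[0]))
w=[b for b in blobs(c,(0,0,150),(180,60,255),8) if np.hypot(*(plane(c,b[0],.079)[0,:2]-[x,y]))<.035]
for q in w: d=plane(c,q[0],.079)[0,:2]-[x,y];print("white dir",np.degrees(np.arctan2(d[1],d[0])),q[1])
go(x,y,.074);print(pose()[1])
E
python3 ringc.py
```

```text
ring 0.47687193751335144 0.31349489092826843 0.02696876972913742 0.07918485862060981
tri [143.81407035 235.09045226] 199 (array([0.47919489, 0.3098727 , 0.09036343]), np.float64(0.004413500642908972))
tool shift mm [  2.9  -1.6 142.7] az None
88.73324413380944
```

```bash
python3 -m creep '1 .003 -.0016 .04 0 0 0;1 0 0 .04 0 0 0;1 0 0 .04 0 0 0;1 0 0 .0227 0 0 0;1 0 0 0 0 0 0;0 0 0 0 0 0 0;0 0 0 0 0 0 0;0 0 0 0 0 0 0;0 0 0 0 0 0 0;0 0 0 0 0 0 0' 60
```

```text
time_s: 3.65
ee_pos: [0.4786, 0.3144, 0.0765]
tcp_rot: [[0.025, 1.0, 0.003], [1.0, -0.025, 0.003], [0.003, 0.003, -1.0]]
wrist_force: [0.2, -1.3, 5.4]
finger_gap: 0.0524
gripper_force: 62.0
```

```bash
python3 -m creep '0 0 0 0 0 0 -8;0 0 0 0 0 0 -8;0 0 0 0 0 0 -8;0 0 0 0 0 0 -8;0 0 0 0 0 0 -8;0 0 0 0 0 0 -8;0 0 0 0 0 0 -8;0 0 0 0 0 0 -8;0 0 0 0 0 0 -8;0 0 0 0 0 0 -8;0 0 0 0 0 0 -8;0 0 0 0 0 0 -5'; python3 -m creep '0 0 0 0 0 0 0;0 0 0 0 0 0 0;1 0 0 0 0 0 0;1 0 0 0 0 0 0;1 0 0 0 0 0 0;1 0 0 0 0 0 0;1 0 0 -.04 0 0 0;1 0 0 -.04 0 0 0;1 0 0 -.04 0 0 0;1 0 0 -.02 0 0 0;1 0 0 0 0 0 0'
python3 - <<'E'
from h import *
c=grab("wrist","w2");print(pose()[:2])
b=max(blobs(c,(3,170,100),(16,255,255),40),key=lambda b:b[1]);u,v=b[0].astype(int)
I=cv2.resize(c["color"][v-70:v+70,u-90:u+90,::-1],None,fx=3,fy=3);cv2.imwrite("pics/w2c.png",I);print(u-90,v-70)
E
```

```text
time_s: 4.85
ee_pos: [0.4781, 0.3129, 0.0764]
tcp_rot: [[-1.0, -0.031, 0.002], [-0.031, 1.0, 0.001], [-0.002, 0.0, -1.0]]
wrist_force: [9.7, -5.5, 8.3]
finger_gap: 0.0523
gripper_force: 63.7
time_s: 5.95
ee_pos: [0.4783, 0.3148, 0.2178]
tcp_rot: [[-1.0, -0.028, 0.005], [-0.028, 1.0, 0.004], [-0.005, 0.004, -1.0]]
wrist_force: [-0.8, -0.2, 0.0]
finger_gap: 0.0856
gripper_force: 0.0
(array([0.4774374 , 0.31424084, 0.21548748]), np.float64(-178.39803073443977))
188 135
```

View pics/w2c.png

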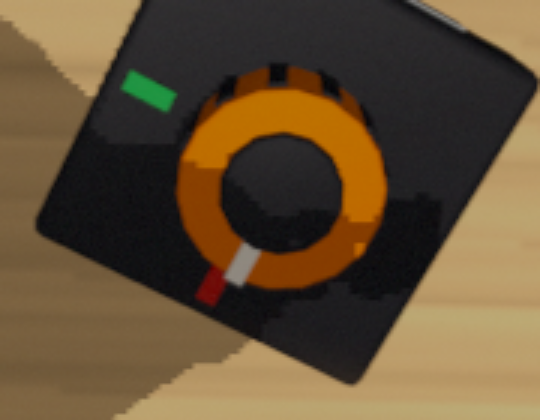

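The crop shows the white mark (242,265) pointing at the red mark (210,287), so the ring is unlocked. The cradle is next.

```bash
python3 -m creep '1 -.0126 -.0337 -.0095 0 0 0;1 -.0126 -.0337 -.0095 0 0 0;1 -.0126 -.0337 -.0095 0 0 0;1 -.0126 -.0337 -.0095 0 0 0;1 -.0126 -.0337 -.0095 0 0 0;1 -.0126 -.0337 -.0095 0 0 0;1 -.0126 -.0337 -.0095 0 0 0;1 -.0126 -.0337 -.0095 0 0 0;1 -.0126 -.0337 -.0095 0 0 0;1 0 0 0 0 0 0;1 0 0 0 0 0 0;1 0 0 0 0 0 0'
cat > crad.py <<'E'
from h import *
def rect(Q):
    (x,y),(w,h),a=cv2.minAreaRect(Q[:,:2].astype(np.float32))
    if w<h: a,w,h=a+90,h,w
    return x,y,w,h,a
c=grab("wrist","w3");P=cloud(c);print(pose()[:2])
X=P[...,0];Y=P[...,1];Z=P[...,2]
reg=(abs(X-.632)<.09)&(abs(Y-.017)<.17)
H=cv2.cvtColor(c["color"],cv2.COLOR_RGB2HSV)
bl=[b for b in blobs(c,(100,80,20),(128,255,255),100) if np.nanmedian(P[b[2]][:,2])>.05]
t=grab("top");bt=[b for b in blobs(t,(105,90,30),(125,255,255),100) if 150<b[0][0]<320]
ps=[]
for b in bl:
    Q=P[b[2]];Q=Q[Q[:,2]>.072];r=rect(Q);print("cheeks",np.round(b[0]),np.round(r,4),np.median(Q[:,2]))
    F=P[b[2]];F=F[abs(F[:,2]-.068)<.004];print(" flat",len(F),np.round(rect(F),4),np.median(F[:,2]))
    ps.append(r[:2])
    k=min(bt,key=lambda k:np.hypot(*(plane(t,k[0],.07)[0,:2]-r[:2])));print(" tri",np.round(tri(c,b[0],t,k[0])[0],3))
ps=np.array(ps[:2]);d=ps[0]-ps[1];d*=np.sign(d[1]);print("mid",ps.mean(0),"len",np.hypot(*d),"y-axis yaw",np.degrees(np.arctan2(d[1],d[0]))-90)
T=P[reg&(abs(Z-.038)<.003)&(H[...,1]<110)];print("top plane",len(T),np.round(rect(T),4),np.median(T[:,2]))
m=reg&(Z<.025)&(Z>.008)&(((H[...,0]<14)&(H[...,1]>80)));n,l,s,ce=cv2.connectedComponentsWithStats(m.astype(np.uint8))
for i in range(1,n):
    if s[i,4]>150: print("plate",np.round(rect(P[l==i]),4),np.round(np.median(P[l==i][:,2]),4))
for b in blobs(c,(0,150,80),(6,255,255),60):print("red",np.round(b[0]),b[1],np.round(np.nanmedian(P[b[2]],0),4),np.round(rect(P[b[2]]),4))
E
python3 crad.py
```

```text
time_s: 7.2
ee_pos: [0.5981, 0.015, 0.2982]
tcp_rot: [[-1.0, -0.029, -0.002], [-0.029, 1.0, 0.0], [0.002, 0.0, -1.0]]
wrist_force: [-0.2, 1.3, -0.0]
finger_gap: 0.0855
gripper_force: 0.0
(array([0.59808817, 0.01520524, 0.29838565]), np.float64(-178.29495866434638))
cheeks [393. 200.] [0.6233 0.1314 0.0561 0.0232 5.1834] 0.07792576539276352
 flat 734 [0.6231 0.1316 0.0557 0.0237 4.924 ] 0.06814905662500637
 tri [ 0.487 -0.076  0.671]
cheeks [185. 212.] [ 0.6432 -0.0904  0.0566  0.0245  4.7093] 0.07807688714292854
 flat 745 [ 0.6421 -0.0905  0.0544  0.0249  4.5126] 0.06823846208754952
 tri [ 0.644 -0.093  0.051]
mid [0.63324189 0.02050269] len 0.22273137143289895 y-axis yaw 5.1110327184362205
top plane 5222 [6.33400e-01 2.12000e-02 2.46900e-01 8.10000e-02 9.50272e+01] 0.038148620959110924
plate [0.6294 0.0925 0.0552 0.0336 5.0333] 0.0162
plate [0.6337 0.0451 0.0556 0.0339 5.1392] 0.0162
plate [ 6.3780e-01 -2.9000e-03  5.5300e-02  3.3600e-02  5.1353e+00] 0.0162
plate [ 0.642  -0.0511  0.0553  0.0337  5.3208] 0.0162
red [291.  28.] 1006 [0.455  0.0175 0.0303] [4.54200e-01 1.67000e-02 4.44000e-02 2.17000e-02 8.47094e+01]
red [261. 294.] 696 [ 0.7613 -0.0114  0.0233] [ 7.67400e-01 -8.80000e-03  5.80000e-02  2.25000e-02  7.77559e+01]
```

View pics/w3.png

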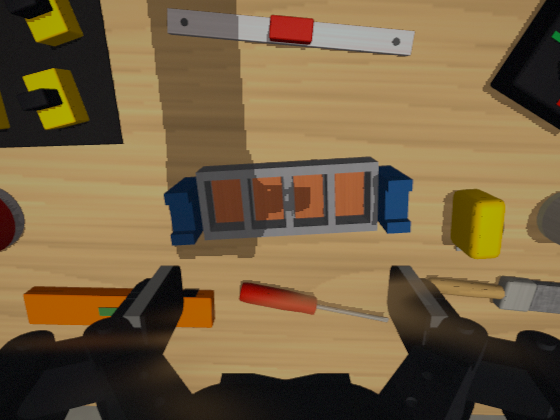

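The wrist view shows the cradle with its four empty bays between (205,160) and (380,240), the posts at (185,212) and (393,200), and the bar grip at (291,28). Depth puts the cradle top at 38 mm and the saddle flats at 68 mm. Next I look at the mat.

```bash
python3 -m creep '1 .0153 -.0318 .0033 0 0 0;1 .0153 -.0318 .0033 0 0 0;1 .0153 -.0318 .0033 0 0 0;1 .0153 -.0318 .0033 0 0 0;1 .0153 -.0318 .0033 0 0 0;1 .0153 -.0318 .0033 0 0 0;1 .0153 -.0318 .0033 0 0 0;1 .0153 -.0318 .0033 0 0 0;1 .0153 -.0318 .0033 0 0 0;1 0 0 0 0 0 0;1 0 0 0 0 0 0'
cat > mods.py <<'E'
from h import *
import sys
def rect(Q):
    Q=Q[np.isfinite(Q).all(1)];(x,y),(w,h),a=cv2.minAreaRect((Q[:,:2]*1000).astype(np.float32))
    if w<h: a,w,h=a+90,h,w
    return np.array([x,y,w,h,(a+90)%180-90])
def mods(c):
    P=cloud(c);out=[]
    for b in blobs(c,(20,110,60),(35,255,255),300):
        Q=P[b[2]];z=np.nanmedian(Q[:,2])
        if not .025<z<.06: continue
        B=rect(Q[abs(Q[:,2]-z)<.003])
        k=(np.hypot(P[...,0]-B[0]/1e3,P[...,1]-B[1]/1e3)<.032)&(P[...,2]>z+.021)&(P[...,2]<z+.035)
        R=rect(P[k]) if k.sum()>20 else None
        out.append((b[0],B,z,R,np.nanmedian(P[k][:,2]) if k.sum()>20 else None))
    return out
if __name__=="__main__":
    c=grab("wrist",sys.argv[1] if len(sys.argv)>1 else None);print(np.round(pose()[0],4),pose()[1])
    for px,B,z,R,zr in mods(c):
        print("px",np.round(px),"body",np.round(B,1),"z",round(z,4),"rib",None if R is None else np.round(R,1),zr)
E
python3 mods.py w4
python3 - <<'E'
from h import *
import pickle
# two-view height check: yellow blobs top vs wrist
c=grab("wrist");t=grab("top")
A=blobs(c,(20,110,60),(35,255,255),300);B=blobs(t,(22,120,90),(34,255,255),100)
for a in A:
    k=min(B,key=lambda k:np.hypot(*(plane(t,k[0],.034)-plane(c,a[0],.034))[0,:2]));print(np.round(tri(c,a[0],t,k[0])[0],3))
E
```

```text
time_s: 8.4
ee_pos: [0.4688, -0.2759, 0.2696]
tcp_rot: [[-1.0, -0.027, -0.0], [-0.027, 1.0, 0.0], [0.0, 0.0, -1.0]]
wrist_force: [0.8, 0.6, 0.2]
finger_gap: 0.0856
gripper_force: 0.0
[ 0.4695 -0.275   0.2697] -178.32680366517678
px [329. 149.] body [ 443.5 -229.    56.2   35.9   18.6] z 0.0339 rib [ 443.7 -229.    27.9   16.1  -71.6] 0.06012021445414317
px [237. 151.] body [ 448.2 -325.7   55.8   36.2   19. ] z 0.034 rib [ 448.2 -325.6   28.    16.1  -70.8] 0.060071761886204555
px [321. 224.] body [ 529.6 -232.8   56.1   35.9   15.3] z 0.0338 rib [ 530.  -232.8   27.9   16.7  -75.3] 0.05983084921128301
px [243. 228.] body [ 537.1 -320.7   56.2   36.     5. ] z 0.0337 rib [ 536.7 -320.7   27.8   15.9  -87. ] 0.05994924717148645
[ 0.445 -0.229  0.012]
[ 0.43  -0.256  0.193]
[ 0.534 -0.234  0.003]
[ 0.535 -0.278  0.008]
```

View pics/w4.png

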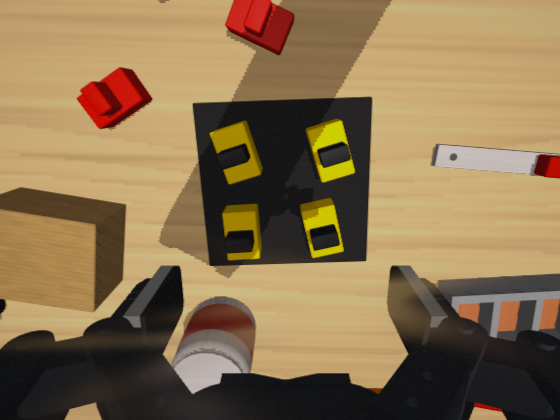

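The view shows the four yellow modules on the mat at (329,149), (237,151), (321,224) and (243,228). The red look-alikes at (260,20) and (115,97) stand off the mat and have the wrong colour, so I leave them. I take the module at (329,149) first.

```bash
python3 -m creep '.6 .0123 .0233 0 0 0 0;.6 .0123 .0233 0 0 0 0;.6 0 0 0 0 0 8.1;.6 0 0 0 0 0 8.1;.6 0 0 0 0 0 8.1;.6 0 0 0 0 0 8.1;.6 0 0 0 0 0 8.1;.6 0 0 0 0 0 8.1;.6 0 0 0 0 0 8.1;.6 0 0 0 0 0 8.1;.6 0 0 0 0 0 8.1;.6 0 0 0 0 0 0'
python3 - <<'E'
from h import *
print(pose()[0],pose()[1],pose()[2]["joint_positions"]);go(.4436,-.229,.063,108.6)
c=grab("wrist","w5");I=c["color"][80:400,160:460,::-1];cv2.imwrite("pics/w5c.png",cv2.resize(I,None,fx=1.8,fy=1.8))
E
```

```text
time_s: 9.75
ee_pos: [0.4436, -0.2292, 0.2699]
tcp_rot: [[-0.32, 0.947, 0.0], [0.947, 0.32, 0.0], [0.0, 0.0, -1.0]]
wrist_force: [0.2, 1.3, -0.0]
finger_gap: 0.0509
gripper_force: 0.0
[ 0.44363733 -0.22920478  0.26987455] 108.68051800994957 [-6.06377037e+00  1.11841677e-02  2.85970220e+01  1.04517609e+02
 -1.19738286e-02  7.54687164e+01  4.12167728e+01]
tool shift mm [2.000e-01 0.000e+00 2.069e+02] az 0.1
```

View pics/w5c.png

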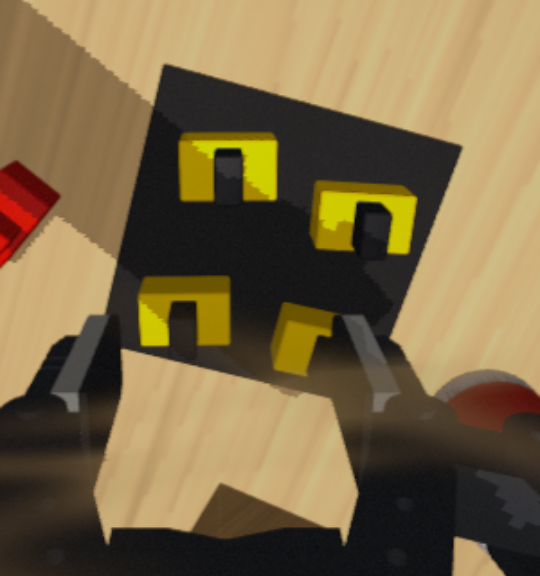

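The crop confirms the target: a yellow body with a black rib at crop (228,167), lined up with the fingers. Now the grasp.

```bash
python3 -m creep '.6 0 0 .0345 0 0 0;.6 0 0 .0345 0 0 0;.6 0 0 .0345 0 0 0;.6 0 0 .0345 0 0 0;.6 0 0 .0345 0 0 0;.6 0 0 .0345 0 0 0;.6 0 0 0 0 0 0;0 0 0 0 0 0 0;0 0 0 0 0 0 0;0 0 0 0 0 0 0;0 0 0 0 0 0 0;0 0 0 0 0 0 0' 80
python3 -m creep '0 0 0 -.03 0 0 0;0 0 0 -.03 0 0 0;0 0 0 -.03 0 0 0;0 0 0 0 0 0 0'
python3 -c "
from h import *
go(.6397,-.0512,.16,95.1);print(pose()[2]['gripper_force'])"
```

```text
time_s: 11.0
ee_pos: [0.4446, -0.2308, 0.0648]
tcp_rot: [[-0.321, 0.947, 0.004], [0.947, 0.321, -0.001], [-0.002, 0.003, -1.0]]
wrist_force: [1.0, 0.7, 7.8]
finger_gap: 0.0142
gripper_force: 79.6
time_s: 11.4
ee_pos: [0.4453, -0.2315, 0.1575]
tcp_rot: [[-0.321, 0.947, 0.007], [0.947, 0.321, -0.002], [-0.004, 0.007, -1.0]]
wrist_force: [0.9, 0.4, -1.8]
finger_gap: 0.0143
gripper_force: 78.7
tool shift mm [108.4 242.   -1.4] az 13.6
78.71189832687378
```

```bash
python3 -m creep '0 .0108 .0242 0 0 0 0;0 .0108 .0242 0 0 0 0;0 .0108 .0242 0 0 0 0;0 .0108 .0242 0 0 0 0;0 .0108 .0242 0 0 0 0;0 .0108 .0242 0 0 0 0;0 .0108 .0242 0 0 0 0;0 .0108 .0242 0 0 0 0;0 .0108 .0242 0 0 0 0;0 .0108 .0242 0 0 0 0;0 0 0 0 0 0 6.8;0 0 0 0 0 0 6.8'
python3 -m creep '0 0 0 0 0 0 0;0 0 0 0 0 0 0'
cat > held.py <<'E'
from h import *
import sys
from mods import rect
c=grab("wrist",sys.argv[1] if len(sys.argv)>1 else None);P=cloud(c);p,a,o=pose();print(np.round(p,4),round(a,2),o["finger_gap"])
R=o["tcp_rot"]
L=(P-p)@R   # tool coords
for b in blobs(c,(20,110,60),(35,255,255),150):
    Q=L[b[2]];Q=Q[np.isfinite(Q).all(1)]
    if len(Q)<100 or np.hypot(*np.median(Q[:,:2],0))>.05: continue
    zt=np.median(Q[:,2]);top=Q[abs(Q[:,2]-np.percentile(Q[:,2],20))<.004]
    print("held px",np.round(b[0]),"n",b[1],"top z(tool)",np.percentile(Q[:,2],[5,20,50,90]).round(4),"x",np.percentile(top[:,0],[1,99]).round(4),"y",np.percentile(top[:,1],[1,99]).round(4),"rect",np.round(rect(top),1))
E
python3 held.py w6
```

```text
time_s: 12.6
ee_pos: [0.6379, -0.0496, 0.1522]
tcp_rot: [[-0.086, 0.996, -0.001], [0.996, 0.086, 0.0], [0.0, -0.001, -1.0]]
wrist_force: [0.1, -0.7, -1.7]
finger_gap: 0.0142
gripper_force: 78.7
time_s: 12.8
ee_pos: [0.6375, -0.0506, 0.1526]
tcp_rot: [[-0.092, 0.996, -0.0], [0.996, 0.092, -0.0], [-0.0, -0.0, -1.0]]
wrist_force: [0.6, 0.1, -1.4]
finger_gap: 0.0143
gripper_force: 78.7
[ 0.6375 -0.0506  0.1527] 95.28 0.013945177151635072
held px [285. 235.] n 5560 top z(tool) [0.0297 0.0304 0.0313 0.0503] x [-0.0087  0.0196] y [-0.0286  0.0263] rect [ 2.9 -1.1 56.2 33.8 89.8]
```

View pics/w6.png

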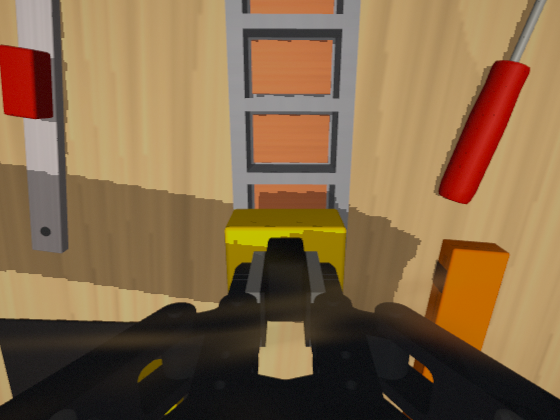

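The wrist view shows the held module at (285,250), square to the cradle, with the empty bays ahead of it. I check the bay rims against my cradle frame from this viewpoint.

```bash
cat > rim.py <<'E'
from h import *
c=grab("wrist");P=cloud(c);S=hsv(c)[...,1]
a=np.radians(5.1);ux=np.array([np.cos(a),np.sin(a)]);uy=np.array([-np.sin(a),np.cos(a)])
D=P[...,:2]-[.6333,.0205];x=D@ux;y=D@uy
m=(abs(P[...,2]-.038)<.0025)&(S<90)&(abs(x)<.05)&(abs(y)<.11)
X=x[m]*1e3;Y=y[m]*1e3
for y0 in range(-90,100,12):
    k=abs(Y-y0)<4
    if k.sum()>30:
        xs=X[k];n=xs[xs<0];q=xs[xs>0];print("y",y0,"left wall",np.percentile(n,[2,98]).round(1) if len(n)>9 else "", "right wall",np.percentile(q,[2,98]).round(1) if len(q)>9 else "")
k=abs(X)<20;h,e=np.histogram(Y[k],np.arange(-104,105,1));on=e[:-1][h>6];
print("crossbars y:",[ (s[0],s[-1]+1) for s in np.split(on,np.where(np.diff(on)>1.5)[0]+1) if len(s)])
E
python3 rim.py
```

```text
y -78 left wall  right wall [35.6 40.3]
y -66 left wall [-38.9 -29.3] right wall [30.5 40.3]
y -54 left wall [-39.   -1.5] right wall [ 1.8 40.2]
y -42 left wall [-39.2  -1.5] right wall [ 1.2 40.2]
y -30 left wall [-39.2 -29.4] right wall [30.7 40.2]
y -18 left wall [-38.9 -29.3] right wall [30.6 40.4]
y -6 left wall [-39.   -1.8] right wall [ 1.4 40.3]
y 6 left wall [-39.1  -1.8] right wall [ 1.4 40.2]
y 18 left wall [-39.2 -29.4] right wall [30.6 40.5]
y 30 left wall [-39.2 -29.4] right wall [30.6 40.4]
y 42 left wall [-38.9  -1.4] right wall [ 1.6 40.3]
y 54 left wall [-39.   -1.5] right wall [ 2.  40.2]
crossbars y: [(np.int64(-52), np.int64(-43)), (np.int64(-4), np.int64(4)), (np.int64(43), np.int64(52))]
```

```bash
python3 -m creep '0 -.0026 .0039 0 0 0 0;0 0 0 .025 0 0 0;0 0 0 .023 0 0 0;0 0 0 0 0 0 0;0 0 0 0 0 0 0' 100; python3 held.py; python3 -c "
from h import *
go(.6403,-.0511,.104)"
```

```text
time_s: 13.4
ee_pos: [0.6419, -0.0531, 0.1051]
tcp_rot: [[-0.089, 0.996, -0.0], [0.996, 0.089, -0.0], [-0.0, -0.001, -1.0]]
wrist_force: [0.3, -0.6, -1.7]
finger_gap: 0.0137
gripper_force: 102.2
[ 0.6425 -0.0531  0.1059] 95.1 0.013746941766250948
held px [285. 235.] n 5572 top z(tool) [0.0305 0.0312 0.0321 0.0508] x [-0.0098  0.0196] y [-0.0292  0.0256] rect [ 2.7 -1.8 55.9 34.4 89.6]
tool shift mm [ 2.2 -2.   1.9] az None
```

```bash
python3 -m creep '0 0 0 .01 0 0 0;0 0 0 .01 0 0 0;0 0 0 .01 0 0 0;0 0 0 0 0 0 0' 110;python3 -m creep '0 0 0 .005 0 0 0;0 0 0 .005 0 0 0;0 0 0 .005 0 0 0;0 0 0 0 0 0 0;0 0 0 0 0 0 0'; python3 held.py
```

```text
time_s: 13.85
ee_pos: [0.642, -0.0528, 0.0742]
tcp_rot: [[-0.089, 0.996, 0.0], [0.996, 0.089, -0.0], [-0.0, 0.0, -1.0]]
wrist_force: [-0.1, 0.8, -0.8]
finger_gap: 0.0134
gripper_force: 110.8
time_s: 14.35
ee_pos: [0.6429, -0.053, 0.0683]
tcp_rot: [[-0.088, 0.996, 0.003], [0.996, 0.088, 0.003], [0.003, 0.003, -1.0]]
wrist_force: [-31.3, 4.2, 74.9]
finger_gap: 0.0134
gripper_force: 122.1
[ 0.6429 -0.053   0.0683] 95.06 0.01340840626693428
held px [284. 243.] n 4206 top z(tool) [0.0291 0.0299 0.0306 0.0332] x [-0.0104  0.0195] y [-0.0289  0.0261] rect [ 2.8 -1.4 56.1 34.4 89.3]
```

```bash
python3 -m creep '0 0 0 -.007 0 0 0;0 0 0 0 0 0 0;.45 0 0 0 0 0 0;.45 0 0 0 0 0 0;.45 0 0 0 0 0 0;.45 0 0 -.02 0 0 0;.45 0 0 -.04 0 0 0;.45 0 0 -.04 0 0 0;.45 0 0 -.04 0 0 0;.6 0 0 -.04 0 0 0;.6 0 0 0 0 0 0'
python3 held.py w7;python3 -c "
from h import *
go(.49,-.31,.25,108)"
```

```text
time_s: 15.5
ee_pos: [0.6442, -0.0533, 0.2526]
tcp_rot: [[-0.088, 0.996, 0.008], [0.996, 0.088, 0.0], [-0.001, 0.008, -1.0]]
wrist_force: [0.4, -0.3, 0.4]
finger_gap: 0.0513
gripper_force: 0.0
[ 0.6431 -0.053   0.2495] 95.08 0.0513883958497723
held px [281. 174.] n 1738 top z(tool) [0.2097 0.2106 0.2113 0.2139] x [-0.0158  0.0197] y [-0.0295  0.0247] rect [  1.7  -2.4  55.2  36.4 -89.8]
tool shift mm [-242.4 -175.3   -1.3] az -12.9
```

View pics/w7.png

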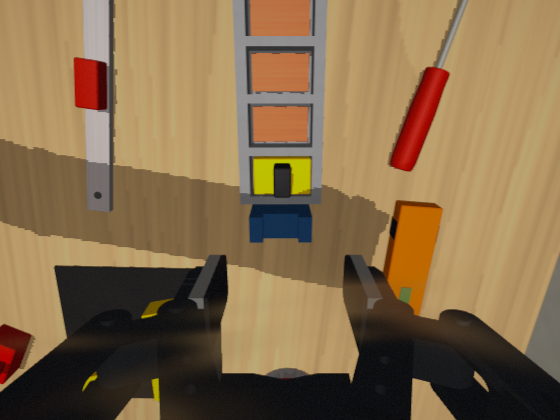

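The first module is flush in its bay at (282,177): its body top reads 38 mm. Back to the mat.

```bash
python3 -m creep '.6 -.0242 -.0175 0 0 0 0;.6 -.0242 -.0175 0 0 0 0;.6 -.0242 -.0175 0 0 0 0;.6 -.0242 -.0175 0 0 0 0;.6 -.0242 -.0175 0 0 0 0;.6 -.0242 -.0175 0 0 0 0;.6 -.0242 -.0175 0 0 0 0;.6 -.0242 -.0175 0 0 0 0;.6 -.0242 -.0175 0 0 0 0;.6 -.0242 -.0175 0 0 0 0;.6 0 0 0 0 0 -6.5;.6 0 0 0 0 0 -6.5'
python3 -m creep '.6 0 0 0 0 0 0;.6 0 0 0 0 0 0'; python3 mods.py; python3 -c "
from h import *
go(.53,-.2328,.065,105);go(.4482,-.3256,.065,109);go(.5367,-.3207,.065,95)"
```

```text
time_s: 16.75
ee_pos: [0.4877, -0.3101, 0.2452]
tcp_rot: [[-0.313, 0.95, -0.002], [0.95, 0.313, 0.001], [0.001, -0.002, -1.0]]
wrist_force: [1.1, 1.2, -0.9]
finger_gap: 0.0511
gripper_force: 0.0
time_s: 16.95
ee_pos: [0.4887, -0.309, 0.2458]
tcp_rot: [[-0.307, 0.952, -0.002], [0.952, 0.307, 0.001], [0.001, -0.001, -1.0]]
wrist_force: [0.4, 0.1, -0.6]
finger_gap: 0.0513
gripper_force: 0.0
[ 0.4888 -0.309   0.246 ] 107.92860032819824
px [352. 115.] body [ 530.6 -232.9   56.2   36.    15.1] z 0.0341 rib [ 530.6 -233.1   27.7   16.3  -74.2] 0.0600477320439054
px [243. 179.] body [ 448.8 -325.9   55.9   36.4   19.2] z 0.034 rib [ 448.8 -325.9   28.3   16.2  -70.5] 0.0600519502662798
px [328. 201.] body [ 538.  -320.9   56.1   36.1    5.1] z 0.0339 rib [ 537.8 -321.    28.6   16.2  -84.5] 0.06010817588076389
tool shift mm [ 59.7  62.9 181. ] az 2.9
tool shift mm [ -3.4 -43.5 181. ] az -1.1
tool shift mm [-26.   42.2 180.9] az 12.9
```

```bash
python3 -m creep '.6 .03 .0317 0 0 0 0;.6 .03 .0317 0 0 0 0;.6 0 0 .03 0 0 2.9;.6 0 0 .03 0 0 0;.6 0 0 .03 0 0 0;.6 0 0 .03 0 0 0;.6 0 0 .03 0 0 0;.6 0 0 0 0 0 0;.6 0 0 0 0 0 0'; python3 -c "
from h import *
go(.5306,-.233,.064,105.1)"
```

```text
time_s: 17.9
ee_pos: [0.5305, -0.2326, 0.0971]
tcp_rot: [[-0.261, 0.965, -0.001], [0.965, 0.261, -0.0], [0.0, -0.001, -1.0]]
wrist_force: [0.5, -0.0, 0.3]
finger_gap: 0.0513
gripper_force: 0.0
tool shift mm [-0.4  0.  33.1] az 0.0
```

Aligned. I grasp it, lift, and carry it toward bay −24.

```bash
python3 -m creep '.6 0 0 .0165 0 0 0;.6 0 0 .0165 0 0 0;.6 0 0 0 0 0 0;0 0 0 0 0 0 0;0 0 0 0 0 0 0;0 0 0 0 0 0 0;0 0 0 0 0 0 0;0 0 0 0 0 0 0;0 0 0 -.03 0 0 0;0 0 0 -.03 0 0 0;0 0 0 -.03 0 0 0;0 0 0 0 0 0 0' 90
python3 -c "
from h import *
go(.636,-.0033,.155,95.1)"
```

```text
time_s: 19.1
ee_pos: [0.5328, -0.2338, 0.1587]
tcp_rot: [[-0.261, 0.965, 0.007], [0.965, 0.261, -0.002], [-0.003, 0.006, -1.0]]
wrist_force: [0.6, -0.8, -1.9]
finger_gap: 0.0137
gripper_force: 88.8
tool shift mm [195.5 159.9   4. ] az 10.1
```

```bash
python3 -m creep '0 .0244 .02 0 0 0 0;0 .0244 .02 0 0 0 0;0 .0244 .02 0 0 0 0;0 .0244 .02 0 0 0 0;0 .0244 .02 0 0 0 0;0 .0244 .02 0 0 0 0;0 .0244 .02 0 0 0 0;0 .0244 .02 0 0 0 0;0 0 0 0 0 0 5;0 0 0 0 0 0 5;0 0 0 0 0 0 0;0 0 0 0 0 0 0' 100
cat >> held.py <<'E'
    # module centre from front edge (x max) and y mid, in world
    cx=np.percentile(top[:,0],99)-.018;cy=np.percentile(top[:,1],[1,99]).mean();w=p+R@np.array([cx,cy,0])
    print(" centre world",w[:2].round(4),"bottom z",round(p[2]-np.percentile(Q[:,2],20)-.03,4))
    if len(sys.argv)>3:
        e=R.T@np.array([float(sys.argv[2])-w[0],float(sys.argv[3])-w[1],0]);print(" shift to bay, tool mm",np.round(e*1e3,1),"az",round(a-95.1,2))
E
python3 held.py x .636 -.0033
```

```text
time_s: 20.3
ee_pos: [0.6336, -0.0025, 0.1535]
tcp_rot: [[-0.093, 0.996, -0.0], [0.996, 0.093, -0.0], [-0.0, -0.0, -1.0]]
wrist_force: [0.0, 0.2, -2.6]
finger_gap: 0.0138
gripper_force: 100.6
[ 0.6337 -0.0025  0.1536] 95.3 0.013663383692734963
held px [285. 237.] n 5402 top z(tool) [0.0305 0.0312 0.0321 0.0512] x [-0.0104  0.0183] y [-0.0287  0.0263] rect [ 1.9 -1.3 56.  33.5 89.4]
 centre world [ 0.6324 -0.0024] bottom z 0.0924
 shift to bay, tool mm [-1.2  3.5 -0. ] az 0.2
```

```bash
python3 -m creep '0 -.0012 .0035 0 0 0 .2;0 0 0 .025 0 0 0;0 0 0 .023 0 0 0;0 0 0 0 0 0 0;0 0 0 0 0 0 0' 110; python3 held.py x .636 -.0033
```

```text
time_s: 20.85
ee_pos: [0.6375, -0.0035, 0.1061]
tcp_rot: [[-0.087, 0.996, -0.001], [0.996, 0.087, -0.0], [-0.0, -0.001, -1.0]]
wrist_force: [-0.7, -1.0, -1.0]
finger_gap: 0.0136
gripper_force: 109.3
[ 0.6381 -0.0035  0.1069] 94.98 0.013730946980375577
held px [285. 237.] n 5381 top z(tool) [0.0312 0.032  0.0329 0.0518] x [-0.0105  0.0183] y [-0.0293  0.0255] rect [ 1.8 -2.  56.1 33.9 89.1]
 centre world [ 0.6362 -0.0034] bottom z 0.0449
 shift to bay, tool mm [ 0.1 -0.2 -0. ] az -0.12
```

```bash
python3 -m creep '0 0 0 .01 0 0 0;0 0 0 .01 0 0 0;0 0 0 .009 0 0 0;0 0 0 .004 0 0 0;0 0 0 .004 0 0 0;0 0 0 .004 0 0 0;0 0 0 0 0 0 0;0 0 0 0 0 0 0'; python3 held.py x .636 -.0033
```

```text
time_s: 21.7
ee_pos: [0.6387, -0.0035, 0.0691]
tcp_rot: [[-0.087, 0.996, 0.003], [0.996, 0.087, 0.001], [0.001, 0.003, -1.0]]
wrist_force: [-12.2, -0.6, 36.4]
finger_gap: 0.0132
gripper_force: 117.4
[ 0.6387 -0.0035  0.0691] 94.97 0.013496107918227192
held px [286. 244.] n 3932 top z(tool) [0.0298 0.0306 0.0312 0.0337] x [-0.0104  0.0183] y [-0.0284  0.0265] rect [  2.1  -1.   56.   33.2 -89.8]
 centre world [ 0.6377 -0.0033] bottom z 0.0085
 shift to bay, tool mm [ 0.1 -1.7 -0. ] az -0.13
held px [286. 349.] n 843 top z(tool) [-0.0121  0.0298  0.0306  0.0314] x [-0.0628 -0.0316] y [-0.0141  0.0122] rect [-47.1  -0.7  32.   26.7   1. ]
 centre world [ 0.642  -0.0529] bottom z 0.0093
 shift to bay, tool mm [50.  -1.7  0. ] az -0.13
```

```bash
python3 -m creep '0 0 0 -.004 0 0 0;0 0 0 0 0 0 0;.45 0 0 0 0 0 0;.45 0 0 0 0 0 0;.45 0 0 0 0 0 0;.45 0 0 -.02 0 0 0;.45 0 0 -.04 0 0 0;.45 0 0 -.04 0 0 0;.45 0 0 -.04 0 0 0;.6 0 0 -.04 0 0 0;.6 0 0 0 0 0 0'
python3 held.py x .636 -.0033;python3 -c "
from h import *
go(.49,-.34,.25,108)"
```

```text
time_s: 22.85
ee_pos: [0.6399, -0.0036, 0.2549]
tcp_rot: [[-0.087, 0.996, 0.009], [0.996, 0.087, 0.001], [0.0, 0.009, -1.0]]
wrist_force: [0.2, -0.1, 0.0]
finger_gap: 0.051
gripper_force: 0.0
[ 0.6389 -0.0034  0.2517] 94.98 0.05116293661616961
held px [281. 175.] n 1690 top z(tool) [0.212  0.2128 0.2136 0.2153] x [-0.0172  0.0183] y [-0.0299  0.0247] rect [  0.2  -2.7  55.4  36.6 -89.9]
 centre world [ 0.6363 -0.0033] bottom z 0.0089
 shift to bay, tool mm [ 0.  -0.3 -0. ] az -0.12
held px [282. 222.] n 1490 top z(tool) [0.2121 0.2129 0.2135 0.2151] x [-0.0653 -0.0301] y [-0.0298  0.0248] rect [-47.9  -2.6  55.2  36.2  89.5]
 centre world [ 0.6406 -0.0515] bottom z 0.0089
 shift to bay, tool mm [48.4 -0.4  0. ] az -0.12
tool shift mm [-322.4 -177.6    0.7] az -13.0
```

Two modules are flush and centred. I go back for the third.

```bash
python3 -m creep '.6 -.0322 -.0178 0 0 0 0;.6 -.0322 -.0178 0 0 0 0;.6 -.0322 -.0178 0 0 0 0;.6 -.0322 -.0178 0 0 0 0;.6 -.0322 -.0178 0 0 0 0;.6 -.0322 -.0178 0 0 0 0;.6 -.0322 -.0178 0 0 0 0;.6 -.0322 -.0178 0 0 0 0;.6 -.0322 -.0178 0 0 0 0;.6 -.0322 -.0178 0 0 0 0;.6 0 0 0 0 0 -6.5;.6 0 0 0 0 0 -6.5'
python3 -m creep '.6 0 0 0 0 0 0;.6 0 0 0 0 0 0'; python3 mods.py; python3 -c "
from h import *
go(.4488,-.3259,.095,109.3);go(.538,-.321,.095,95.2)"
```

```text
time_s: 24.1
ee_pos: [0.4867, -0.3406, 0.2473]
tcp_rot: [[-0.31, 0.951, -0.002], [0.951, 0.31, 0.0], [0.001, -0.002, -1.0]]
wrist_force: [0.5, 1.5, 0.4]
finger_gap: 0.0509
gripper_force: 0.0
time_s: 24.3
ee_pos: [0.4879, -0.3391, 0.2479]
tcp_rot: [[-0.306, 0.952, -0.001], [0.952, 0.306, 0.001], [0.001, -0.001, -1.0]]
wrist_force: [0.4, -0.8, -0.4]
finger_gap: 0.051
gripper_force: 0.0
[ 0.4881 -0.3391  0.2481] 107.83324536219288
px [252. 151.] body [ 448.7 -325.9   56.1   36.1   19.1] z 0.0342 rib [ 448.8 -325.9   28.2   16.   -70.8] 0.06009729870309766
px [338. 173.] body [ 537.9 -320.9   56.2   36.1    5.3] z 0.034 rib [ 537.8 -320.9   28.1   16.2  -84.3] 0.06002713419961195
tool shift mm [ 24.5 -33.2 153.2] az -1.5
tool shift mm [  1.8  53.2 153.1] az 12.6
```

```bash
python3 -m creep '.6 .0009 .0266 0 0 0 0;.6 .0009 .0266 0 0 0 0;.6 0 0 .03 0 0 6.3;.6 0 0 .03 0 0 6.3;.6 0 0 .03 0 0 0;.6 0 0 .03 0 0 0;.6 0 0 .03 0 0 0;.6 0 0 0 0 0 0;.6 0 0 0 0 0 0'; python3 -c "
from h import *
go(.538,-.321,.064,95.3)"
```

```text
time_s: 25.25
ee_pos: [0.5382, -0.3212, 0.0991]
tcp_rot: [[-0.093, 0.996, -0.001], [0.996, 0.093, -0.0], [0.0, -0.001, -1.0]]
wrist_force: [0.5, 0.3, 0.6]
finger_gap: 0.0514
gripper_force: 0.0
tool shift mm [ 0.2 -0.1 35.1] az 0.0
```

```bash
python3 -m creep '.6 0 0 .0175 0 0 0;.6 0 0 .0175 0 0 0;.6 0 0 0 0 0 0;0 0 0 0 0 0 0;0 0 0 0 0 0 0;0 0 0 0 0 0 0;0 0 0 0 0 0 0;0 0 0 0 0 0 0;0 0 0 -.03 0 0 0;0 0 0 -.03 0 0 0;0 0 0 -.03 0 0 0;0 0 0 0 0 0 0' 90
python3 -c "
from h import *
go(.633,.0445,.155,95.1)"
```

```text
time_s: 26.45
ee_pos: [0.5401, -0.323, 0.159]
tcp_rot: [[-0.093, 0.996, 0.007], [0.996, 0.093, -0.003], [-0.004, 0.007, -1.0]]
wrist_force: [0.8, 0.2, -1.9]
finger_gap: 0.014
gripper_force: 88.6
tool shift mm [357.2 126.8   3.6] az 0.3
```

```bash
python3 -m creep '0 .0357 .0127 0 0 0 0;0 .0357 .0127 0 0 0 0;0 .0357 .0127 0 0 0 0;0 .0357 .0127 0 0 0 0;0 .0357 .0127 0 0 0 0;0 .0357 .0127 0 0 0 0;0 .0357 .0127 0 0 0 0;0 .0357 .0127 0 0 0 0;0 .0357 .0127 0 0 0 0;0 .0357 .0127 0 0 0 0;0 0 0 0 0 0 0;0 0 0 0 0 0 0' 100
python3 held.py x .6318 .0445
```

```text
time_s: 27.65
ee_pos: [0.6309, 0.0472, 0.1533]
tcp_rot: [[-0.096, 0.995, -0.001], [0.995, 0.096, -0.0], [-0.0, -0.001, -1.0]]
wrist_force: [-0.5, -1.3, -1.5]
finger_gap: 0.0138
gripper_force: 100.7
[0.6308 0.0455 0.1535] 95.38 0.013890953698670237
held px [285. 236.] n 5552 top z(tool) [0.0308 0.0315 0.0323 0.0519] x [-0.0084  0.0207] y [-0.0285  0.0264] rect [ 3.9 -1.  56.  34.5 89.6]
 centre world [0.6296 0.0481] bottom z 0.092
 shift to bay, tool mm [-3.8  1.9  0. ] az 0.28
```

```bash
python3 -m creep '0 -.0038 .0019 0 0 0 .3;0 0 0 .025 0 0 0;0 0 0 .022 0 0 0;0 0 0 0 0 0 0;0 0 0 0 0 0 0' 110; python3 held.py x .6318 .0445
```

```text
time_s: 28.2
ee_pos: [0.6333, 0.0411, 0.1072]
tcp_rot: [[-0.087, 0.996, -0.0], [0.996, 0.087, -0.001], [-0.0, -0.0, -1.0]]
wrist_force: [-0.9, -0.1, 0.0]
finger_gap: 0.0136
gripper_force: 109.4
[0.6339 0.0414 0.108 ] 95.01 0.013259923554419361
held px [285. 235.] n 5539 top z(tool) [0.0314 0.0321 0.0329 0.052 ] x [-0.0106  0.0187] y [-0.0293  0.0254] rect [ 2.  -2.  55.7 34.5 89.9]
 centre world [0.6319 0.042 ] bottom z 0.0459
 shift to bay, tool mm [ 2.5  0.1 -0. ] az -0.09
```

```bash
python3 -m creep '0 .0025 0 0 0 0 0;0 0 0 0 0 0 0;0 0 0 0 0 0 0' 110; python3 held.py x .6318 .0445
```

```text
time_s: 28.55
ee_pos: [0.6335, 0.0452, 0.1075]
tcp_rot: [[-0.089, 0.996, 0.001], [0.996, 0.089, 0.0], [0.0, 0.001, -1.0]]
wrist_force: [0.3, -0.5, -1.8]
finger_gap: 0.0136
gripper_force: 109.4
[0.6334 0.045  0.1073] 95.1 0.013616472558770017
held px [285. 235.] n 5541 top z(tool) [0.0304 0.0311 0.032  0.0512] x [-0.0101  0.0192] y [-0.0285  0.0262] rect [ 2.3 -1.2 55.8 35.  89.8]
 centre world [0.6321 0.0461] bottom z 0.0462
 shift to bay, tool mm [-1.5 -0.5 -0. ] az -0.0
```

```bash
python3 -m creep '0 -.001 0 0 0 0 0;0 0 0 0 0 0 0;0 0 0 0 0 0 0;0 0 0 0 0 0 0' 110; python3 held.py x .6318 .0445
```

```text
time_s: 29.0
ee_pos: [0.6332, 0.0438, 0.1068]
tcp_rot: [[-0.089, 0.996, -0.0], [0.996, 0.089, -0.0], [-0.0, -0.0, -1.0]]
wrist_force: [-1.1, 0.1, -2.3]
finger_gap: 0.0135
gripper_force: 109.4
[0.6332 0.0439 0.1068] 95.09 0.013263790923709903
held px [285. 235.] n 5538 top z(tool) [0.0306 0.0313 0.0322 0.0514] x [-0.0105  0.0189] y [-0.0287  0.0261] rect [ 2.5 -1.3 56.1 34.1 89.1]
 centre world [0.6318 0.0447] bottom z 0.0455
 shift to bay, tool mm [-0.2 -0.   0. ] az -0.01
```

```bash
python3 -m creep '0 0 0 .01 0 0 0;0 0 0 .01 0 0 0;0 0 0 .01 0 0 0;0 0 0 .004 0 0 0;0 0 0 .004 0 0 0;0 0 0 .004 0 0 0;0 0 0 0 0 0 0;0 0 0 0 0 0 0'; python3 held.py x .6318 .0445
```

```text
time_s: 29.85
ee_pos: [0.6334, 0.0439, 0.0695]
tcp_rot: [[-0.088, 0.996, 0.0], [0.996, 0.088, 0.002], [0.002, 0.0, -1.0]]
wrist_force: [-20.6, -0.5, 47.0]
finger_gap: 0.0136
gripper_force: 116.5
[0.6334 0.0439 0.0695] 95.06 0.013547975261144448
held px [283. 244.] n 3973 top z(tool) [0.0302 0.0309 0.0316 0.0333] x [-0.0105  0.019 ] y [-0.0288  0.0261] rect [ 2.4 -1.3 56.6 34.8 88.6]
 centre world [0.6319 0.0447] bottom z 0.0085
 shift to bay, tool mm [-0.2 -0.2 -0. ] az -0.04
held px [273. 343.] n 695 top z(tool) [-0.0126  0.0303  0.031   0.0317] x [-0.0629 -0.0304] y [-0.0142  0.0072] rect [-46.4  -4.3  37.   17.7  15.2]
 centre world [ 0.6342 -0.0047] bottom z 0.0091
 shift to bay, tool mm [49.2  2.   0.1] az -0.04
```

Flush, with the body top at 38 mm. I release and fetch the last one.

```bash
python3 -m creep '0 0 0 -.004 0 0 0;0 0 0 0 0 0 0;.45 0 0 0 0 0 0;.45 0 0 0 0 0 0;.45 0 0 0 0 0 0;.45 0 0 -.02 0 0 0;.45 0 0 -.04 0 0 0;.45 0 0 -.04 0 0 0;.45 0 0 -.04 0 0 0;.6 0 0 -.04 0 0 0;.6 0 0 0 0 0 0'
python3 mods.py;python3 -c "
from h import *
go(.46,-.35,.25,108)"
```

```text
time_s: 31.0
ee_pos: [0.6357, 0.0437, 0.2548]
tcp_rot: [[-0.088, 0.996, 0.009], [0.996, 0.088, 0.002], [0.001, 0.009, -1.0]]
wrist_force: [-0.0, -0.1, 0.1]
finger_gap: 0.0511
gripper_force: 0.0
[0.6346 0.0438 0.2516] 95.08208440399487
px [281. 175.] body [632.4  45.   55.6  35.3   4.7] z 0.0382 rib [632.7  45.4  27.1  15.6 -85.4] 0.06411295612355411
px [282. 221.] body [637.2  -2.6  55.4  35.8   5.3] z 0.0382 rib [637.2  -2.9  28.6  15.2 -84.8] 0.06412806555307526
px [282. 264.] body [641.3 -50.1  54.9  38.2   6.2] z 0.0382 rib [639.2 -60.   45.4  27.9 -76.4] 0.06419381871770763
tool shift mm [-376.8 -208.8    0.4] az -12.9
```

```bash
python3 -m creep '.6 -.0377 -.0209 0 0 0 0;.6 -.0377 -.0209 0 0 0 0;.6 -.0377 -.0209 0 0 0 0;.6 -.0377 -.0209 0 0 0 0;.6 -.0377 -.0209 0 0 0 0;.6 -.0377 -.0209 0 0 0 0;.6 -.0377 -.0209 0 0 0 0;.6 -.0377 -.0209 0 0 0 0;.6 -.0377 -.0209 0 0 0 0;.6 -.0377 -.0209 0 0 0 0;.6 0 0 0 0 0 -6.5;.6 0 0 0 0 0 -6.5'
python3 -m creep '.6 0 0 0 0 0 0;.6 0 0 0 0 0 0'; python3 mods.py; python3 -c "
from h import *
go(.4488,-.3259,.095,109.2)"
```

```text
time_s: 32.25
ee_pos: [0.4569, -0.3514, 0.2473]
tcp_rot: [[-0.311, 0.95, -0.002], [0.95, 0.311, 0.0], [0.001, -0.002, -1.0]]
wrist_force: [1.1, 0.7, -0.7]
finger_gap: 0.0514
gripper_force: 0.0
time_s: 32.45
ee_pos: [0.4583, -0.3498, 0.2479]
tcp_rot: [[-0.308, 0.952, -0.001], [0.952, 0.308, 0.001], [0.001, -0.001, -1.0]]
wrist_force: [0.8, -0.5, 0.7]
finger_gap: 0.0513
gripper_force: 0.0
[ 0.4584 -0.3497  0.2481] 107.9336794262476
px [284. 150.] body [ 448.7 -326.    55.9   36.3   19.3] z 0.0341 rib [ 448.5 -325.6   27.5   15.1  -71.8] 0.06013900952751994
tool shift mm [ 25.5  -1.7 153.2] az -1.3
```

```bash
python3 -m creep '.6 .0255 -.0017 0 0 0 0;.6 0 0 .03 0 0 -1.2;.6 0 0 .03 0 0 0;.6 0 0 .03 0 0 0;.6 0 0 .03 0 0 0;.6 0 0 .03 0 0 0;.6 0 0 0 0 0 0;.6 0 0 0 0 0 0'; python3 -c "
from h import *
go(.4488,-.326,.064,109.2)"
```

```text
time_s: 33.3
ee_pos: [0.4489, -0.3264, 0.0992]
tcp_rot: [[-0.329, 0.944, -0.001], [0.944, 0.329, -0.0], [0.0, -0.001, -1.0]]
wrist_force: [0.2, -1.1, 0.7]
finger_gap: 0.0513
gripper_force: 0.0
tool shift mm [ 0.4  0.1 35.2] az 0.0
```

```bash
python3 -m creep '.6 0 0 .0175 0 0 0;.6 0 0 .0175 0 0 0;.6 0 0 0 0 0 0;0 0 0 0 0 0 0;0 0 0 0 0 0 0;0 0 0 0 0 0 0;0 0 0 0 0 0 0;0 0 0 0 0 0 0;0 0 0 -.03 0 0 0;0 0 0 -.03 0 0 0;0 0 0 -.03 0 0 0;0 0 0 -.01 0 0 0' 90
python3 -c "
from h import *
go(.629,.0915,.165,95.1)"
```

```text
time_s: 34.5
ee_pos: [0.4501, -0.3275, 0.1674]
tcp_rot: [[-0.33, 0.944, 0.005], [0.944, 0.33, -0.002], [-0.003, 0.004, -1.0]]
wrist_force: [0.4, 0.2, -0.6]
finger_gap: 0.0137
gripper_force: 88.5
tool shift mm [336.5 307.1   2.5] az 14.2
```

```bash
python3 -m creep '0 .0336 .0307 0 0 0 0;0 .0336 .0307 0 0 0 0;0 .0336 .0307 0 0 0 0;0 .0336 .0307 0 0 0 0;0 .0336 .0307 0 0 0 0;0 .0336 .0307 0 0 0 0;0 .0336 .0307 0 0 0 0;0 .0336 .0307 0 0 0 0;0 .0336 .0307 0 0 0 0;0 .0336 .0307 0 0 0 0;0 0 0 0 0 0 7.1;0 0 0 0 0 0 7.1' 100
python3 -m creep '0 0 0 0 0 0 0;0 0 0 0 0 0 0;0 0 0 0 0 0 0'
python3 held.py x .6275 .0923
```

```text
time_s: 35.7
ee_pos: [0.6276, 0.0942, 0.1628]
tcp_rot: [[-0.087, 0.996, -0.001], [0.996, 0.087, -0.0], [-0.0, -0.001, -1.0]]
wrist_force: [0.4, -0.9, -1.7]
finger_gap: 0.0136
gripper_force: 100.6
time_s: 36.0
ee_pos: [0.6276, 0.0918, 0.1637]
tcp_rot: [[-0.091, 0.996, -0.0], [0.996, 0.091, 0.0], [0.0, -0.0, -1.0]]
wrist_force: [-0.7, 0.1, -0.5]
finger_gap: 0.0135
gripper_force: 100.6
[0.6276 0.0918 0.1638] 95.18 0.013647784308281445
held px [285. 235.] n 5571 top z(tool) [0.0305 0.0312 0.0321 0.0517] x [-0.01    0.0192] y [-0.0287  0.0262] rect [ 2.6 -1.2 56.2 34.  89.1]
 centre world [0.6263 0.0928] bottom z 0.1026
 shift to bay, tool mm [-0.6  1.1 -0. ] az 0.08
```

```bash
python3 -m creep '0 -.0006 .0011 0 0 0 0;0 0 0 .02 0 0 0;0 0 0 .02 0 0 0;0 0 0 .017 0 0 0;0 0 0 0 0 0 0;0 0 0 0 0 0 0;0 0 0 0 0 0 0' 110; python3 held.py x .6275 .0923
```

```text
time_s: 36.75
ee_pos: [0.6296, 0.0915, 0.1081]
tcp_rot: [[-0.089, 0.996, 0.002], [0.996, 0.089, 0.0], [0.0, 0.002, -1.0]]
wrist_force: [1.1, 0.0, -0.5]
finger_gap: 0.0137
gripper_force: 109.3
[0.6296 0.0916 0.1081] 95.09 0.0134005164664971
held px [285. 235.] n 5539 top z(tool) [0.0305 0.0312 0.032  0.0512] x [-0.0103  0.0191] y [-0.0287  0.026 ] rect [ 2.2 -1.4 55.8 34.7 89.8]
 centre world [0.6282 0.0926] bottom z 0.0469
 shift to bay, tool mm [-0.2 -0.7 -0. ] az -0.01
```

```bash
python3 -m creep '0 0 -.0005 .01 0 0 0;0 0 0 .01 0 0 0;0 0 0 .011 0 0 0;0 0 0 .004 0 0 0;0 0 0 .004 0 0 0;0 0 0 .0045 0 0 0;0 0 0 0 0 0 0;0 0 0 0 0 0 0'; python3 held.py x .6275 .0923
```

```text
time_s: 37.6
ee_pos: [0.6289, 0.0917, 0.0692]
tcp_rot: [[-0.088, 0.996, 0.001], [0.996, 0.088, 0.003], [0.003, 0.001, -1.0]]
wrist_force: [-24.5, -1.8, 58.3]
finger_gap: 0.0135
gripper_force: 118.1
[0.6289 0.0916 0.0692] 95.06 0.013377383050647533
held px [283. 250.] n 2702 top z(tool) [0.0294 0.0306 0.0312 0.0321] x [-0.0112  0.0168] y [-0.029   0.0261] rect [ 2.  -1.7 56.8 31.6 87.5]
 centre world [0.6276 0.0903] bottom z 0.0086
 shift to bay, tool mm [2.  0.1 0. ] az -0.04
held px [274. 342.] n 650 top z(tool) [-0.0127  0.03    0.0306  0.0314] x [-0.0621 -0.0302] y [-0.0141  0.0072] rect [-46.   -4.2  37.7  18.1  15.5]
 centre world [0.6297 0.0434] bottom z 0.0092
 shift to bay, tool mm [48.9  2.2  0.1] az -0.04
```

```bash
python3 -m creep '0 0 0 -.005 0 0 0;0 0 0 0 0 0 0;.45 0 0 0 0 0 0;.45 0 0 0 0 0 0;.45 0 0 0 0 0 0;.45 0 0 -.02 0 0 0;.45 0 0 -.04 0 0 0;.45 0 0 -.04 0 0 0;.45 0 0 -.04 0 0 0;.6 0 0 -.04 0 0 0;.6 0 0 0 0 0 0'
python3 mods.py;python3 -c "
from h import *
go(.455,-.05,.25,84.7)"
```

```text
time_s: 38.75
ee_pos: [0.6308, 0.0915, 0.2541]
tcp_rot: [[-0.088, 0.996, 0.008], [0.996, 0.088, 0.002], [0.001, 0.008, -1.0]]
wrist_force: [1.2, 0.0, -0.6]
finger_gap: 0.0514
gripper_force: 0.0
[0.6297 0.0915 0.2509] 95.08076033803403
px [327.  19.] body [655.4 233.8  67.1  21.1   5.4] z 0.059 rib None None
px [281. 175.] body [627.8  93.   55.6  35.1   5.1] z 0.0381 rib [626.8 101.5  45.8  30.4 -85.6] 0.0643904197013489
px [281. 222.] body [632.3  45.3  55.2  35.2   5.1] z 0.0382 rib [632.3  45.2  27.5  15.3 -85.2] 0.06420738244087679
px [282. 264.] body [637.3  -2.7  55.4  36.5   5.2] z 0.0382 rib [637.9  -2.8  29.   14.9 -85.3] 0.06412433575035861
px [282. 305.] body [641.6 -51.8  55.4  38.    5.3] z 0.0384 rib [646.6 -60.4  47.8  33.   80.8] 0.06424658701302671
tool shift mm [-125.5 -186.6   -0. ] az 10.4
```

All four modules are flush, with body tops at 38 mm and each centred within about 1 mm. Now the bar.

```bash
python3 -m creep '.6 -.0209 -.0311 0 0 0 0;.6 -.0209 -.0311 0 0 0 0;.6 -.0209 -.0311 0 0 0 0;.6 -.0209 -.0311 0 0 0 0;.6 -.0209 -.0311 0 0 0 0;.6 -.0209 -.0311 0 0 0 0;.6 0 0 0 0 0 5.2;.6 0 0 0 0 0 5.2;.6 0 0 0 0 0 0;.6 0 0 0 0 0 0;.6 0 0 0 0 0 0'
python3 - <<'E'
from h import *
from mods import rect
c=grab("wrist","w8");P=cloud(c);print(pose()[0],pose()[1])
for b in blobs(c,(0,150,60),(6,255,255),300):
    Q=P[b[2]];Q=Q[abs(Q[:,2]-np.nanpercentile(Q[:,2],80))<.003]
    if abs(np.median(Q[:,1])-.017)<.05 and np.median(Q[:,0])<.56:
        r=rect(Q);print("red",b[0],np.round(r,1),np.median(Q[:,2]))
        go(r[0]/1e3,r[1]/1e3,.04,(r[4]%180))
S=hsv(c);m=(S[...,1]<60)&(abs(P[...,2]-.01)<.003)&(abs(P[...,0]-.455)<.05)
Q=P[m];print("bar",np.round(rect(Q),1),np.median(Q[:,2]))
E
```

```text
time_s: 39.9
ee_pos: [0.4535, -0.0498, 0.2478]
tcp_rot: [[0.09, 0.996, -0.001], [0.996, -0.09, -0.001], [-0.001, -0.001, -1.0]]
wrist_force: [-0.3, 0.4, 0.6]
finger_gap: 0.0516
gripper_force: 0.0
[ 0.45359282 -0.04977703  0.24790726] 84.79437139459405
red [281.84829443 105.89856373] [454.9  17.3  43.1  21.4  86.9] 0.030224839338919285
tool shift mm [ 67.1  -4.6 207.9] az -2.1
bar [454.1  -1.3 222.3  23.6  86.9] 0.010335370480700573
```

View pics/w8.png

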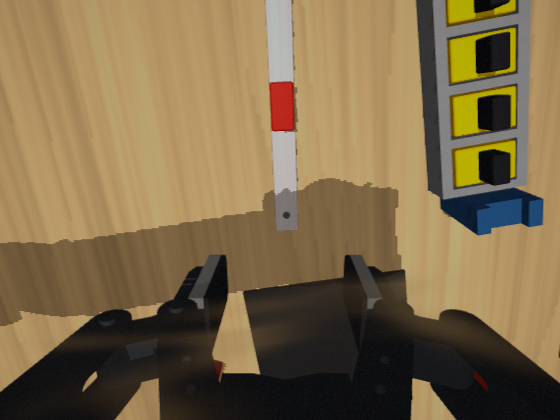

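The view shows the bar with its red grip at (282,106), and the seated modules to its right.

```bash
python3 -m creep '.6 .0335 -.0023 0 0 0 0;.6 .0335 -.0023 0 0 0 0;.6 0 0 .04 0 0 -2.1;.6 0 0 .04 0 0 0;.6 0 0 .04 0 0 0;.6 0 0 .035 0 0 0;.6 0 0 0 0 0 0;.6 0 0 0 0 0 0'; python3 -c "
from h import *
go(.4549,.0173,.041,86.9)"
```

```text
time_s: 40.75
ee_pos: [0.4553, 0.0171, 0.0938]
tcp_rot: [[0.056, 0.998, -0.001], [0.998, -0.056, -0.001], [-0.001, -0.001, -1.0]]
wrist_force: [0.0, -1.1, -0.2]
finger_gap: 0.0513
gripper_force: 0.0
tool shift mm [ 0.2 -0.4 52.8] az -0.1
```

```bash
python3 -m creep '.6 0 0 .0265 0 0 0;.6 0 0 .0265 0 0 0;.6 0 0 0 0 0 0;0 0 0 0 0 0 0;0 0 0 0 0 0 0;0 0 0 0 0 0 0;0 0 0 0 0 0 0;0 0 0 -.03 0 0 0;0 0 0 -.03 0 0 0;0 0 0 -.03 0 0 0;0 0 0 -.03 0 0 0;0 0 0 0 0 0 0' 100
python3 -c "
from h import *
go(.6339,.0206,.165,95.1)"
```

```text
time_s: 41.95
ee_pos: [0.4579, 0.0174, 0.1654]
tcp_rot: [[0.056, 0.998, 0.008], [0.998, -0.056, 0.003], [0.003, 0.008, -1.0]]
wrist_force: [-0.5, -0.7, -2.4]
finger_gap: 0.019
gripper_force: 99.3
tool shift mm [ 13.1 175.6   1.7] az -8.3
```

```bash
python3 -m creep '0 .0026 .035 0 0 0 0;0 .0026 .035 0 0 0 0;0 .0026 .035 0 0 0 0;0 .0026 .035 0 0 0 0;0 .0026 .035 0 0 0 0;0 0 0 0 0 0 -4.1;0 0 0 0 0 0 -4.1;0 0 0 0 0 0 0;0 0 0 0 0 0 0;0 0 0 0 0 0 0' 110
cat > barh.py <<'E'
from h import *
from mods import rect
import sys
c=grab("wrist",sys.argv[1] if len(sys.argv)>1 else None);P=cloud(c);p,a,o=pose();print(p.round(4),round(a,2),o["finger_gap"],np.round(o["wrist_force"],1))
S=hsv(c);L=(P-p)@o["tcp_rot"]
for b in blobs(c,(0,150,60),(6,255,255),60):
    q=np.nanmedian(L[b[2]],0)
    if np.hypot(*q[:2])<.05: print("red",b[0],b[1],"tool",q.round(4),"xrange",np.nanpercentile(L[b[2]][:,0],[1,99]).round(4),"world z",np.nanmedian(P[b[2]][:,2]))
m=(S[...,1]<70)&(abs(L[...,1])<.03)&(L[...,0]>.025)&(L[...,0]<.15)&(L[...,2]<.045)&(L[...,2]>.01);Q=P[m]
xs=L[m];k=np.polyfit(xs[:,0],xs[:,2],1);print("bar n",m.sum(),"rect",rect(Q).round(1),"tool rect",rect(xs).round(1),"top z tool",np.median(xs[:,2]).round(4),"tilt",k[0].round(4),"far end x",np.percentile(xs[:,0],99.5).round(4),"world z",np.median(Q[:,2]).round(4))
E
python3 barh.py w9
```

```text
time_s: 42.95
ee_pos: [0.6306, 0.0204, 0.1606]
tcp_rot: [[-0.085, 0.996, 0.0], [0.996, 0.085, 0.0], [0.0, 0.0, -1.0]]
wrist_force: [0.0, -0.1, -1.3]
finger_gap: 0.0185
gripper_force: 111.7
[0.6306 0.0205 0.1606] 94.92 0.018943091848528222 [ 0.2 -0.5 -1.5]
red [284.89389389 274.02842843] 4995 tool [ 0.0057 -0.0012  0.0127] xrange [-0.0204  0.0223] world z 0.1478988911396667
bar n 12185 rect [623.4  88.2  86.   24.1 -85. ] tool rect [68.  -1.3 86.  24.1 -0.1] top z tool 0.0327 tilt 0.0016 far end x 0.1105 world z 0.128
```

View pics/w9.png

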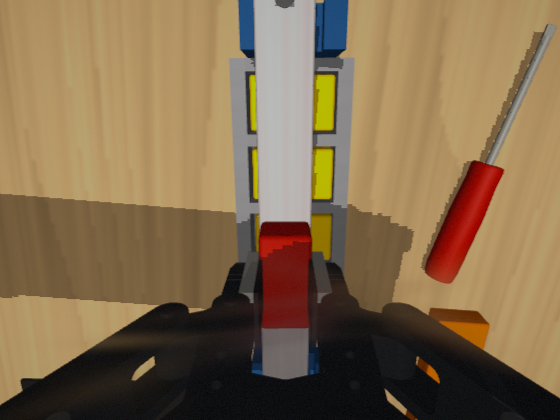

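The bar is held square above the cradle, with its grip at (285,274). I shift it and lower it.

```bash
python3 -m creep '0 -.0012 .0046 0 0 0 -.2;0 0 0 .018 0 0 0;0 0 0 .015 0 0 0;0 0 0 0 0 0 0;0 0 0 0 0 0 0;0 0 0 0 0 0 0' 110;python3 barh.py
```

```text
time_s: 43.6
ee_pos: [0.6358, 0.0195, 0.128]
tcp_rot: [[-0.09, 0.996, 0.001], [0.996, 0.09, -0.0], [-0.0, 0.001, -1.0]]
wrist_force: [-0.3, -0.4, -1.5]
finger_gap: 0.0186
gripper_force: 111.7
[0.6359 0.0196 0.1281] 95.18 0.018829525558365014 [ 0.1  0.  -1.2]
red [284.85316506 273.94931891] 4992 tool [ 0.0057 -0.0013  0.0128] xrange [-0.0202  0.0224] world z 0.1152561140597729
bar n 12176 rect [628.3  87.3  86.2  24.  -84.7] tool rect [68.1 -1.5 86.2 24.  -0.1] top z tool 0.0328 tilt 0.0015 far end x 0.1106 world z 0.0953
```

```bash
python3 -m creep '0 0 0 .007 0 0 0;0 0 0 .006 0 0 0;0 0 0 .003 0 0 0;0 0 0 .002 0 0 0;0 0 0 0 0 0 0;0 0 0 0 0 0 0';python3 barh.py
```

```text
time_s: 44.25
ee_pos: [0.635, 0.0197, 0.1108]
tcp_rot: [[-0.09, 0.996, -0.001], [0.996, 0.09, 0.001], [0.001, -0.001, -1.0]]
wrist_force: [-9.9, -0.5, 17.1]
finger_gap: 0.0189
gripper_force: 114.0
[0.635  0.0197 0.1108] 95.19 0.018787329820338042 [-9.  -0.4 16.2]
red [284.78748998 274.02305533] 4988 tool [ 0.0058 -0.0012  0.0126] xrange [-0.0201  0.0224] world z 0.0982144460374127
bar n 12215 rect [627.2  88.3  88.3  56.3 -85.8] tool rect [69.  -1.6 88.3 56.3  1. ] top z tool 0.0326 tilt 0.0021 far end x 0.1106 world z 0.0783
```

```bash
python3 -m creep '0 0 0 -.002 0 0 0;0 0 0 0 0 0 0;.5 0 0 0 0 0 0;.5 0 0 0 0 0 0;.5 0 0 0 0 0 0;.5 0 0 -.02 0 0 0;.5 0 0 -.04 0 0 0;.5 0 0 -.04 0 0 0;1 0 0 -.04 0 0 0;1 -.04 0 -.04 0 0 0;1 -.04 0 0 0 0 0;1 0 0 0 0 0 0'
python3 - <<'E'
from h import *
from mods import rect
c=grab("wrist","w10");P=cloud(c);p,a,o=pose();print(p,a)
X=P[...,0];Y=P[...,1];Z=P[...,2]
for b in blobs(c,(0,150,60),(6,255,255),200):
    Q=P[b[2]];r=rect(Q[abs(Q[:,2]-np.nanpercentile(Q[:,2],80))<.003]);print("red",b[0],r.round(1),np.nanpercentile(Q[:,2],80))
S=hsv(c)[...,1];m=(S<70)&(abs(Z-.078)<.004)&(abs(X-.634)<.03)&(abs(Y-.02)<.14);Q=P[m];print("bar",rect(Q).round(1))
for lo,hi in((-.11,-.08),(-.06,-.03),(.07,.1),(.11,.14)):
    k=(Q[:,1]>lo)&(Q[:,1]<hi);print(lo,k.sum(),np.median(Q[k][:,2]) if k.sum() else None)
go(.4775,.3138,.22,140)
E
```

```text
time_s: 45.5
ee_pos: [0.6422, -0.0629, 0.2885]
tcp_rot: [[-0.082, 0.997, 0.003], [0.997, 0.082, -0.003], [-0.004, 0.003, -1.0]]
wrist_force: [-0.2, -0.5, -0.3]
finger_gap: 0.0854
gripper_force: 0.0
[ 0.64205306 -0.05946978  0.28735953] 94.8596433420837
red [284.13616398  86.15153734] [634.   20.1  43.   21.  -85.9] 0.09883410852312648
red [411.83041723 105.84656797] [772.1  11.9  98.5  18.9  80.1] 0.02529644166054278
red [ 25.63653308 321.82385834] [ 332.  -288.3   35.9   26.9  -22. ] 0.03225122452758059
red [287.81843066 364.62043796] [ 667.  -311.1   53.8   11.6    8.2] 0.05322425706005103
red [ 84.28804348 412.9701087 ] [ 390.4 -426.6   41.4   19.2    2.1] 0.030630234757556718
bar [628.5 -11.1 199.2  46.2 -82.6]
-0.11 695 0.07836450657993971
-0.06 790 0.0783106477881855
0.07 699 0.07826696852236331
0.11 0 None
tool shift mm [ 386.  -132.4   66.6] az -45.1
```

View pics/w10.png

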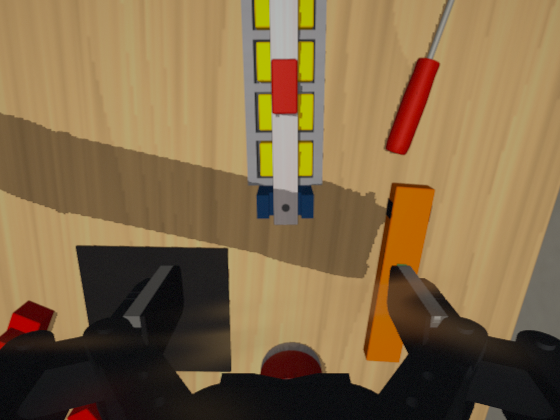

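The bar lies flat in its saddles at (285,205), with its grip at (285,86) and its top at 78 mm along its length. Now to the ring.

```bash
python3 -m creep '1 .0386 -.0132 .0066 0 0 0;1 .0386 -.0132 .0066 0 0 0;1 .0386 -.0132 .0066 0 0 0;1 .0386 -.0132 .0066 0 0 0;1 .0386 -.0132 .0066 0 0 0;1 .0386 -.0132 .0066 0 0 0;1 .0386 -.0132 .0066 0 0 0;1 .0386 -.0132 .0066 0 0 0;1 .0386 -.0132 .0066 0 0 0;1 .0386 -.0132 .0066 0 0 0;1 0 0 0 0 0 0;1 0 0 0 0 0 0'
python3 -m creep '1 0 0 0 0 0 -7.5;1 0 0 0 0 0 -7.5;1 0 0 0 0 0 -7.5;1 0 0 0 0 0 -7.5;1 0 0 0 0 0 -7.5;1 0 0 0 0 0 -7.5;1 0 0 0 0 0 0;1 0 0 0 0 0 0'
python3 ringc.py; python3 -c "
from h import *
print(pose()[2]['joint_positions'])"
```

```text
time_s: 46.75
ee_pos: [0.4746, 0.3184, 0.2199]
tcp_rot: [[-0.094, 0.996, -0.001], [0.996, 0.094, -0.001], [-0.001, -0.001, -1.0]]
wrist_force: [-0.4, -1.6, -0.5]
finger_gap: 0.0854
gripper_force: 0.0
time_s: 47.55
ee_pos: [0.4763, 0.3162, 0.2207]
tcp_rot: [[-0.765, 0.644, 0.0], [0.644, 0.765, -0.0], [-0.0, -0.0, -1.0]]
wrist_force: [-0.5, -0.8, 0.2]
finger_gap: 0.0854
gripper_force: 0.0
ring 0.47676002979278564 0.31336742639541626 0.027165964245796204 0.0791533892388423
tri [139.54794521 231.16438356] 73 (array([0.4814807 , 0.31592774, 0.10327567]), np.float64(0.011353608273721534))
tri [150.47777778 237.57777778] 90 (array([0.47897502, 0.30312311, 0.06064656]), np.float64(0.015144819710901786))
tool shift mm [ -2.6  -2.1 146.7] az None
139.9714707522469
[-50.93511894  11.24215522  14.71759744  98.55173896  -3.00336194
  70.58724435  14.4823475 ]
```

```bash
python3 -m creep '1 -.0026 -.002 .04 0 0 0;1 0 0 .04 0 0 0;1 0 0 .04 0 0 0;1 0 0 .025 0 0 0;1 0 0 0 0 0 0;0 0 0 0 0 0 0;0 0 0 0 0 0 0;0 0 0 0 0 0 0;0 0 0 0 0 0 0;0 0 0 0 0 0 0' 60
python3 -m creep '0 0 0 0 0 0 8;0 0 0 0 0 0 8;0 0 0 0 0 0 8;0 0 0 0 0 0 8;0 0 0 0 0 0 8;0 0 0 0 0 0 8;0 0 0 0 0 0 8;0 0 0 0 0 0 8;0 0 0 0 0 0 8;0 0 0 0 0 0 8;0 0 0 0 0 0 8;0 0 0 0 0 0 5'; python3 -m creep '0 0 0 0 0 0 0;0 0 0 0 0 0 0;1 0 0 0 0 0 0;1 0 0 0 0 0 0;1 0 0 0 0 0 0;1 0 0 0 0 0 0;1 0 0 -.04 0 0 0;1 0 0 -.04 0 0 0;1 0 0 -.04 0 0 0;1 0 0 -.02 0 0 0;1 0 0 0 0 0 0'
python3 - <<'E'
from h import *
c=grab("wrist");print(pose()[:2])
b=max(blobs(c,(3,170,100),(16,255,255),40),key=lambda b:b[1]);u,v=b[0].astype(int)
cv2.imwrite("pics/w11c.png",cv2.resize(c["color"][v-70:v+70,u-90:u+90,::-1],None,fx=3,fy=3))
E
```

```text
time_s: 48.65
ee_pos: [0.4772, 0.314, 0.078]
tcp_rot: [[-0.768, 0.641, 0.001], [0.641, 0.768, 0.001], [-0.0, 0.002, -1.0]]
wrist_force: [-4.3, -3.0, 8.1]
finger_gap: 0.0521
gripper_force: 62.0
time_s: 49.85
ee_pos: [0.4804, 0.3149, 0.0783]
tcp_rot: [[0.683, 0.73, 0.008], [0.73, -0.683, 0.004], [0.008, 0.003, -1.0]]
wrist_force: [21.9, 12.0, -9.7]
finger_gap: 0.0522
gripper_force: 65.9
time_s: 50.95
ee_pos: [0.4779, 0.3147, 0.2192]
tcp_rot: [[0.68, 0.734, 0.004], [0.734, -0.68, 0.004], [0.006, -0.0, -1.0]]
wrist_force: [0.5, 0.6, -0.4]
finger_gap: 0.0855
gripper_force: 0.0
(array([0.47701751, 0.31433241, 0.21700222]), np.float64(47.19603860307774))
```

View pics/w11c.png

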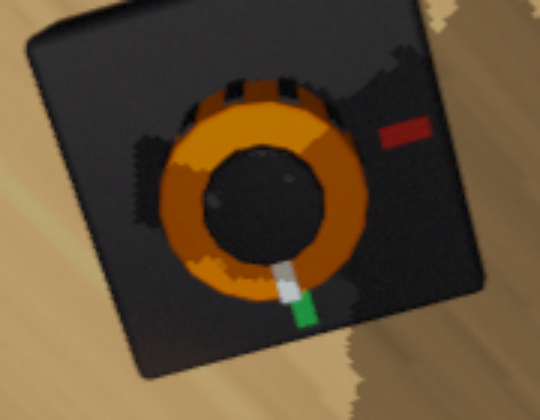

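The white mark (286,282) points at the green mark (305,310), so the ring is locked. One last check of the cradle, then I hand in.

```bash
python3 - <<'E'
from h import *
t=grab("top");P=cloud(t)
for lo,hi in(((22,120,60),(34,255,255)),((0,150,80),(5,255,255))):
    for ce,n,m in blobs(t,lo,hi,12):
        if 205<ce[0]<300 and 150<ce[1]<210: print(ce.round(1),n,np.nanmedian(P[m],0).round(3))
print(robot.get_obs()["wrist_force"]);print(robot.finish_job())
E
```

```text
[277.  182.6] 78 [ 0.623 -0.055  0.037]
[260.4 184.5] 77 [ 0.619 -0.009  0.038]
[243.8 186.3] 75 [0.616 0.04  0.038]
[227.2 188.2] 76 [0.611 0.088 0.038]
[250.6 175.9] 88 [0.633 0.016 0.097]
[-0.11090275  1.23900498 -0.86096172]
the job is handed in; nothing more can be done
None
```

The job is handed in at about 51 s: the ring was unlocked, four modules were pressed flush, the bar was laid in both saddles and the ring was locked again; the last camera check agreed, but the hand-in returned no verdict.

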